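# Engage the selector behind the guard with a bent rod

### The job

Take the bent steel rod from its rack, reach over the guard plate of the bench stand with it and pull the selector lever behind the guard towards the guard until it comes up against its hidden stop; bed it there with a steady pull of about 6 N for a good second, never loading the lever with more than 12 N. Then hang the rod back in both forks of its rack as it was and let go. Only the rod may touch the stand and its lever, and leave the other things on the bench alone.

Things in the scene. Friction and masses are not known exactly. Their poses are not given: they have to be found in the camera images.
- rod: bent rod, 160 g: a dark wooden grip 60 x 18 x 26 mm (x, y, z; pinch it across y) on a 9 mm round steel bar. Origin at the grip's centre. The bar runs along x from -70 mm to +130 mm, there bends straight down (-z) into a leg whose lower end is at x +130, z -99.5 mm. In the rack it lies level, leg hanging down
- rod_tip (a point): lower end of the rod's leg (x +130, y 0, z -99.5 mm in the rod's frame)
- rack: rod rack, fixed: wooden base 140 x 90 x 10 mm with two upright forks of dark steel sheet, 8 mm thick along x, 90 mm apart along x, open at the top. Origin on the bench; the base is centred 30 mm towards -x from it. Rack and stand swap sides
- rack_seat (a point): grip centre of the hung rod, midway between the forks, 130 mm above the bench; the rod's x lies along the rack's x. The forks stand at x -45 and +45 mm from it; their notches, 16 mm wide and opening upward, run from 4.5 mm below to 19 mm above this point. The grip has 11 mm play along x each way
- stand: bench stand, fixed: base plate 215 x 170 x 12 mm, x -7.5 to 207.5 mm. Origin on the bench. Aluminium guard plate across the front: x 17 to 23 mm, y -75 to 75, top 130 mm above the bench. Two low cheeks along x at y -62 and +62 mm, top 52 mm. Grey housing behind: front face x 150 (a round cover to x 144), top 100 mm, caps to 112 mm. The lever stands in the space between guard and housing
- lever_top (a point): centre of the top face of the selector lever, 85 mm above the bench: a 12 x 14 mm (x, y) stem with a crossbar 12 mm (x) by 46 mm (y) by 16 mm high at its top. It slides along the stand's x only, at y 0, on two rails 28 mm high. It starts at x 60 to 100 mm in the stand's frame, drags with about 1.5 N and stays where it is left
- lever: the same lever; origin 13.5 mm above the bench. It comes home towards the guard (-x) against a stop inside the slide that cannot be seen: home (unloaded) lies anywhere from x 44 to 64 mm in the stand's frame, 16 to 36 mm from where it starts, differently each time. The lever is sprung on its slide, 4 N per mm: at the stop it gives 1.5 mm at 6 N, 5 mm at most, and springs back when let go
- gear_1: bystander, not to be disturbed: steel spur gear 68 mm dia, 18 high; origin at the centre of its underside
- bearing: bystander, not to be disturbed: ball bearing 47 mm dia, 14 high; origin at the centre of its underside
- tape_roll: bystander, not to be disturbed: tape roll 83 mm dia, 24 high; origin at the centre of its underside
- piston_1: bystander, not to be disturbed: piston 66 mm dia, 54 high; origin at the centre of its underside
- valve_spring: bystander, not to be disturbed: coil spring 28 mm dia, 42 high; origin at the centre of its underside
- wrench_17: bystander, not to be disturbed: combination wrench 232 x 36 x 8 mm; origin at the centre of its underside
- spacer_sleeve: bystander, not to be disturbed: steel sleeve 24 mm dia, 52 high; origin at the centre of its underside

How it is judged:
On the way, in this order (a step that is already met when the one before it is completed fails the run):
1. the rod's leg is down in the space behind the guard (x of rod_tip in the frame of stand between 0.06 and 0.15 m and y of rod_tip in the frame of stand between -0.04 and 0.04 m and z of rod_tip in the frame of stand below 0.08 m), for 0.1 s.
2. the lever is home against its stop (moved more than 15 mm, x under 66 mm in the stand's frame, at rest), pulled by the rod with 4 to 8.5 N for 0.5 s (x of lever_top in the frame of stand below 0.066 m and distance of lever_top from where it was at the start of the episode above 0.015 m and contact force between rod and lever between 4 and 8.5 N and linear speed of lever below 0.004 m/s), for 0.5 s.
At the end, for the whole second after the job is handed in: The lever is still home (top at x under 66 mm in the stand's frame, over 15 mm from its start); the rod hangs at rest in both forks: grip within 15 mm along x, 8 mm across, 6 mm in height of the rack seat, in line with the rack within 0.1 rad, leg down within 0.3 rad (x of lever_top in the frame of stand below 0.066 m and distance of lever_top from where it was at the start of the episode above 0.015 m and x of rod in the frame of rack_seat between -0.015 and 0.015 m and y of rod in the frame of rack_seat between -0.008 and 0.008 m and z of rod in the frame of rack_seat between -0.006 and 0.006 m and angle between the x axis of rod and the x axis of rack_seat, either way round below 0.1 rad and angle between rod's own z axis and vertical below 0.3 rad and linear speed of rod below 0.02 m/s); the robot touches nothing.
It fails at once if the rod loads the lever with more than 12 N (contact force between rod and lever above 12 N).
It fails at once if the gripper or arm touches the stand or its lever (contact force between any of the fingers, the arm and stand above 0.5 N).
It fails at once if the rod is pressed on the guard or housing with more than 25 N (contact force between rod and stand above 25 N).
It fails at once if a bystander is moved more than 20 mm (distance of any of gear_1, bearing, tape_roll, piston_1, valve_spring, wrench_17, spacer_sleeve from where it was at the start of the episode above 0.02 m).
It also fails if it takes over 67 s, if anything falls off the work surface, if the arm or the gripper's body presses on something with over 40 N, if the wrist force passes 120 N, or if a joint passes its speed limit or range.

### The arm

A 7-joint arm with a two-finger parallel gripper is mounted at the origin on a cart in front of the work surface, level with it; the furniture and walls round the work are solid. World frame = base frame: x ahead of the robot, y to its left, z up, the work surface at z = 0. Lengths are in m, angles in rad, forces in N, time in s.
With the tool pointing down it reaches from about 0.425 to 0.95 m from the base axis. Payload 16.7 kg.
Tool frame: the origin (TCP) lies midway between the tips of the shut fingers; the grasp point (between the pads) lies 19 mm behind it; z points along the fingers, y is the direction in which the jaws open and shut (so a half turn about z gives the same grasp; the last joint's range is limited). The gripper opens to 94 mm and grips with 3 to 60 N. Pads are 16 mm wide; open, the fingers measure 119 mm over their backs; the gripper's body (75 mm by 177 mm) begins 78 mm behind the grasp point.
Start: joints at [1.097, 0.426, 0.074, 1.606, -0.034, 1.111, -0.067], TCP at [0.215, -0.64, 0.205] pointing down, gripper open.
Joint ranges: [-2.85, 2.85], [-0.5, 2.14], [-1.23, 1.37], [0.21, 2.46], [-1.02, 4.16], [0.16, 2.05], [-2.73, 2.73]. Speed limits (rad/s): [1.89, 1.89, 2.39, 2.39, 3.01, 3.01, 3.01].

### API

Orientations are given as a rotation vector (axis times angle).
In Python, from rig import arm, eyes gives the robot as it stands.
- The arm moves only by the tool servo_tool, never from a script. Its argument "steps" is a list of rows, each a list of 3 entries, a list of its own where there are three numbers: the shift along the tool's x, y, z in cm, then the turn about the tool's z in degrees, then the opening, from 0 (shut) to 1 (fully open). A call has 1 to 8 rows; each row is the pose to reach, as a shift and turn from the pose commanded when the call began, along the tool's axes at that moment; what a row does not reach only later rows make up. A row lasts 1/10 s, in which the tool goes at most 50 mm and 8.59 degrees, less where a joint would pass 70% of its speed; a pose out of reach is approached as far as the arm can. A call with a gripper value outside its range is refused whole. The fingers move at their own pace and stop on an object; the grip force is fixed at half the most. Time passes only in rows, so rows that repeat a pose let the fingers close. It gives the time, the measured TCP pose, the force and the opening at its end, in the units of the state.
- arm.get_obs(): the state, without advancing time (a new reading comes with each control period).
- eyes.camera(name): name is "scene" or "top"; returns the picture (384x512x3 uint8, red, green, blue); there is no depth.
- eyes.calibration(name): a dict with "camera_matrix" (3x3 intrinsics, pixels), "dist_coeffs" ([k1, k2, p1, p2, k3] as OpenCV has them; the pictures are not rectified), "R" (3x3) and "t" (3): a world point X has camera coordinates R X + t. Camera axes: x right, y down, z forward; pixel columns grow to the right and rows downward; lengths in m; the calibration is good to about 2 mm. A picture is of the moment at which its call begins. calibration takes no time and is no camera call.
- arm.finish_job(): hands the job in, once; it reports no verdict.
The state is a dict: "time_s": time; "joints": joint angles; "dq": joint speeds; "joint_efforts": joint torques, N m; "tcp_pos": TCP position; "tcp_rot": TCP orientation; "wrist_force": force on the tool from outside, world axes, zero at the start; "wrist_torque": the same for the moment, N m; "gripper_width": finger opening in m.
Only numpy, scipy, OpenCV 4.12 (cv2) and the standard library are available. Lean on these libraries where they do the work, as an engineer would, in place of code of your own. Each camera call takes 0.05 s, during which the arm holds its last target.

## Working session

There is one attempt and no reset: what is moved stays moved. The work goes in short steps, Python scripts to look and compute and a tool call to move; the robot and the scene stay as the last step left them, time stands still between calls to the robot, and variables do not carry over. Pictures are saved under pics/ and viewed, and the job is handed in when it is done.

Besides the shell and the picture viewer there is one more tool, called in YAML: its name, and indented under it one key for each argument. servo_tool: Moves the arm, as the interface text tells. Its arguments: {"type":"object","properties":{"steps":{"type":"array","items":{"type":"array"}}},"required":["steps"]}

```bash
ls; mkdir -p pics
python3 - <<'E'
from rig import arm, eyes
import cv2
o=arm.get_obs(); print(o)
for n in("scene","top"):
    cv2.imwrite(f"pics/{n}0.png",cv2.resize(eyes.camera(n)[:,:,::-1],(800,600),interpolation=cv2.INTER_CUBIC)); print(eyes.calibration(n))
E
```

```text
pics
{'time_s': 0.0, 'joints': array([ 1.09748034,  0.42672513,  0.07383429,  1.60661462, -0.0341135 ,
        1.11081356, -0.0671002 ]), 'dq': array([ 1.73867751e-03, -1.07094750e-04,  1.00254229e-04,  2.84505366e-04,
       -4.17493567e-04, -3.00040533e-05,  8.86494212e-04]), 'joint_efforts': array([-5.16146574e-04, -9.35835886e+01,  3.66658017e+00, -4.54199553e+01,
       -4.87800257e-02,  1.96794583e-02,  1.82527947e-04]), 'tcp_pos': array([ 0.21461621, -0.63949719,  0.20477635]), 'tcp_rot': array([-3.09925757e+00, -5.06189180e-01,  4.48045295e-04]), 'wrist_force': array([-0.41385226, -0.83194899,  0.07337848]), 'wrist_torque': array([ 0.02735459, -0.01462505,  0.07003029]), 'gripper_width': 0.09374074977762607}
{'camera_matrix': array([[425.36382692,   0.        , 258.14946657],
       [  0.        , 425.36382692, 192.26652133],
       [  0.        ,   0.        ,   1.        ]]), 'dist_coeffs': array([0.01146228, 0.        , 0.        , 0.        , 0.        ]), 'R': array([[-0.52923563, -0.84835712, -0.01413642],
       [-0.40762236,  0.26883121, -0.87268195],
       [ 0.74414626, -0.45609207, -0.48808439]]), 't': array([0.20275871, 0.35517446, 0.66628115])}
{'camera_matrix': array([[420.87003018,   0.        , 256.22553781],
       [  0.        , 420.87003018, 197.93494218],
       [  0.        ,   0.        ,   1.        ]]), 'dist_coeffs': array([0.02391002, 0.        , 0.        , 0.        , 0.        ]), 'R': array([[ 0.08975446, -0.99595005,  0.00525756],
       [-0.97397459, -0.08887473, -0.20850608],
       [ 0.2081289 ,  0.01359362, -0.97800694]]), 't': array([-0.17659451,  0.57688457,  1.26925509])}
```

View pics/scene0.png

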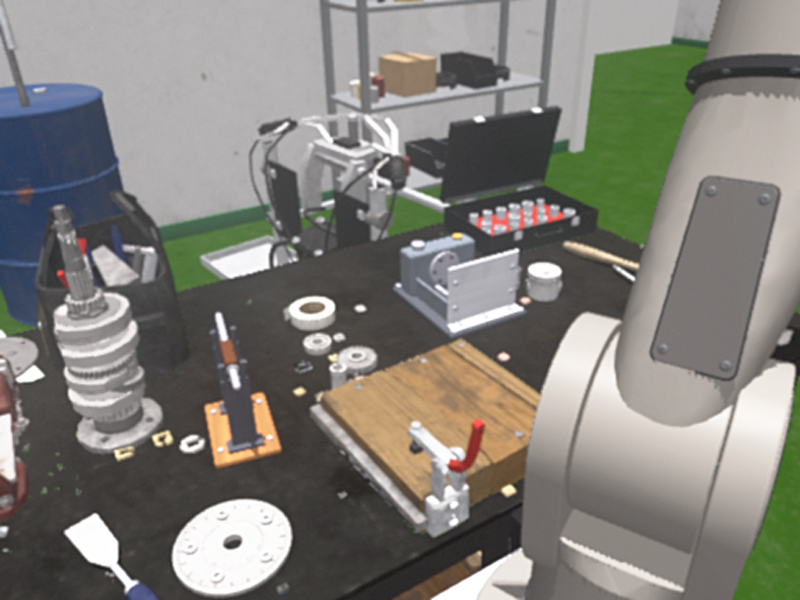

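View pics/top0.png

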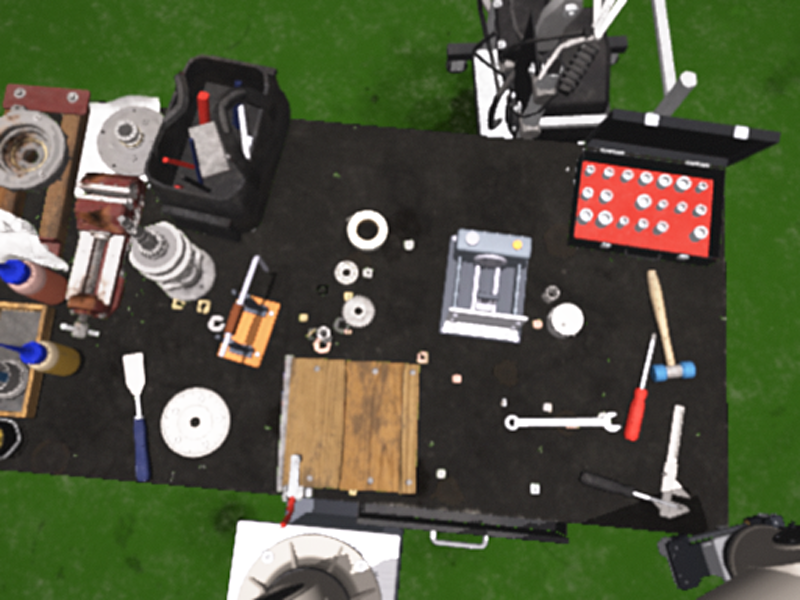

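```bash
cat > h.py <<'E'
import numpy as np, cv2
from rig import arm, eyes
def crop(n,x0,y0,x1,y1,f,name,im=None):
    im=eyes.camera(n) if im is None else im
    c=cv2.resize(im[y0:y1,x0:x1,::-1],None,fx=f,fy=f,interpolation=cv2.INTER_CUBIC)
    cv2.imwrite("pics/"+name,c)
def proj(n,X):
    c=eyes.calibration(n); r=cv2.Rodrigues(c["R"])[0]
    return cv2.projectPoints(np.atleast_2d(np.array(X,float)),r,c["t"],c["camera_matrix"],c["dist_coeffs"])[0][:,0]
def ray(n,uv):
    c=eyes.calibration(n)
    p=cv2.undistortPoints(np.array(uv,float).reshape(-1,1,2),c["camera_matrix"],c["dist_coeffs"])[:,0]
    d=np.c_[p,np.ones(len(p))]@c["R"]; o=-c["R"].T@c["t"]; return o,d
def atz(n,uv,z):
    o,d=ray(n,uv); z=np.broadcast_to(z,(len(d),)); return o+d*((z-o[2])/d[:,2])[:,None]
E
python3 - <<'E'
from h import *
s=eyes.camera("scene");t=eyes.camera("top")
np.save("s0.npy",s);np.save("t0.npy",t)
crop("",120,190,200,310,5,"s_rack.png",s);crop("",245,140,345,220,7,"s_stand.png",s)
crop("",130,155,190,240,7,"t_rack.png",t);crop("",275,140,350,225,7,"t_stand.png",t)
E
```

```text
(no output)
```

View pics/s_rack.png

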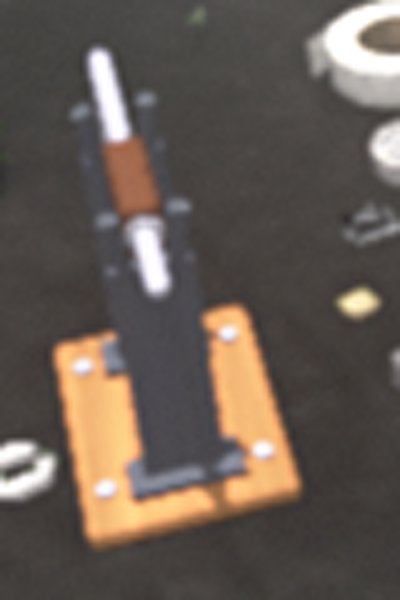

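View pics/t_rack.png

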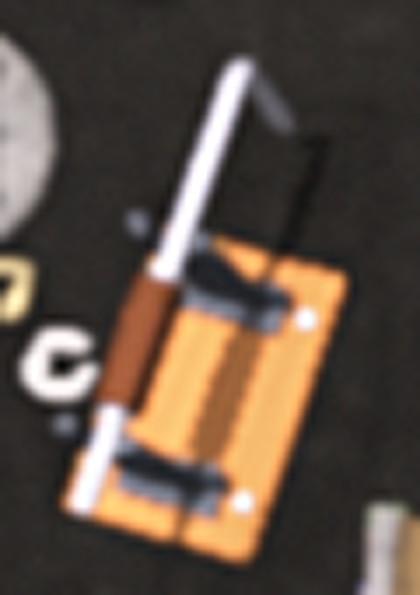

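View pics/s_stand.png

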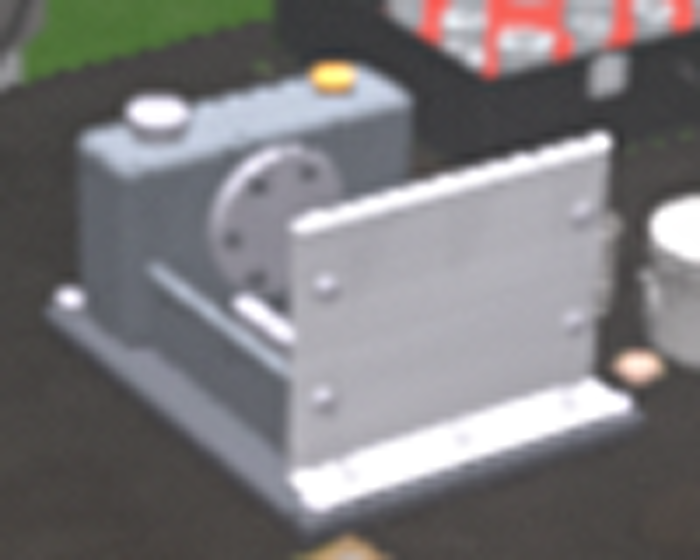

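View pics/t_stand.png

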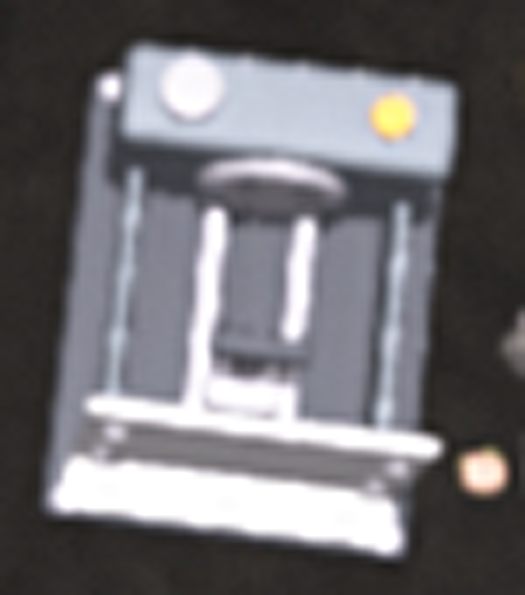

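```bash
cat > fit.py <<'E'
from h import *
from scipy.optimize import least_squares
def un(x0,y0,f,P): P=np.array(P,float); return np.array([x0,y0])+(P+.5)/f-.5
def fit(obs,p0):
    def res(p):
        r=[]
        for n,L,uv in obs:
            L=np.array(L);c,s=np.cos(p[2]),np.sin(p[2])
            W=np.c_[p[0]+c*L[:,0]-s*L[:,1],p[1]+s*L[:,0]+c*L[:,1],L[:,2]]
            r.append((proj(n,W)-uv).ravel())
        return np.concatenate(r)
    q=least_squares(res,p0,loss="soft_l1"); return q.x,res(q.x).reshape(-1,2)
st=[("top",[(.020,.075,.13),(.020,-.075,.13),(-.0075,.085,.006),(-.0075,-.085,.006)],un(275,140,7,[(88,403),(441,447),(48,513),(402,553)])),
 ("scene",[(.020,.075,.13),(.020,-.075,.13),(-.0075,.085,0),(-.0075,-.085,.006),(.2075,.085,.006)],un(245,140,7,[(293,225),(610,140),(308,533),(638,408),(48,308)]))]
rk=[("top",[(-.07,0,.13),(.13,0,.13)],un(130,155,7,[(83,510),(240,60)])),
 ("scene",[(-.07,0,.13),(.13,0,.13),(-.1,-.045,0),(-.1,.045,0)],un(120,190,5,[(157,290),(98,50),(300,495),(92,545)])),
 ("top",[(-.1,-.045,.01),(-.1,.045,.01),(.04,-.045,.01)],un(130,155,7,[(250,562),(65,508),(348,272)]))]
for nm,o,p0 in(("stand",st,[.7,-.2,0]),("rack",rk,[.6,.3,0])):
    x,r=fit(o,p0); print(nm,x.round(4),"\n",r.round(2).tolist())
    for i in range(len(o)): print(fit([o[i]],p0)[0].round(4))
E
python3 fit.py
```

```text
stand [ 0.5648 -0.2934 -0.0423] 
 [[0.89, -0.32], [0.35, -0.08], [-0.41, -0.29], [0.79, 0.82], [0.02, -0.67], [-0.63, -0.74], [-0.62, 2.03], [1.0, 2.12], [-0.74, 0.87]]
[ 0.5647 -0.2922 -0.0287]
[ 0.5691 -0.2975 -0.0437]
rack [ 0.5572  0.1823 -0.1999] 
 [[4.05, -10.38], [3.85, -8.07], [-1.63, -9.06], [-1.34, -5.4], [0.85, 1.78], [0.28, 2.54], [-0.32, 1.09], [-0.36, 0.87], [-0.24, 1.79]]
[ 0.5278  0.1898 -0.1934]
[ 0.5603  0.1798 -0.2127]
[ 0.5612  0.1824 -0.1889]
```

```bash
cat >> fit.py <<'E'
print("----")
b=[("scene",[(-.1,-.045,0),(-.1,.045,0)],un(120,190,5,[(300,495),(92,545)])),
 ("top",[(-.1,-.045,.01),(-.1,.045,.01),(.04,-.045,.01)],un(130,155,7,[(250,562),(65,508),(348,272)]))]
r=[("top",[(-.07,0,.13),(.13,0,.13)],un(130,155,7,[(83,510),(240,60)])),
 ("scene",[(-.07,0,.13),(.13,0,.13)],un(120,190,5,[(157,290),(98,50)]))]
for o in(b,r,[r[0]],[r[1]]): x,e=fit(o,[.6,.2,-.2]);print(x.round(4),e.round(2).tolist())
A,B=[ray(n,r[i][2]) for i,n in enumerate(("top","scene"))]
for k in(0,1):
    M=np.c_[A[1][k],-B[1][k]];s=np.linalg.lstsq(M,B[0]-A[0],rcond=None)[0];print(A[0]+s[0]*A[1][k],B[0]+s[1]*B[1][k])
E
python3 fit.py | sed -n '/----/,$p'
```

```text
----
[ 0.5625  0.1819 -0.1949] [[0.27, 0.2], [-0.08, 0.99], [0.19, -0.55], [0.12, -0.63], [0.05, 0.16]]
[ 0.527   0.1895 -0.2011] [[0.08, -0.54], [0.21, 1.17], [-0.06, -0.54], [-0.22, 0.61]]
[ 0.5278  0.1898 -0.1934] [[0.18, -0.75], [-0.19, 0.84]]
[ 0.5266  0.1894 -0.205 ] [[-0.08, -0.4], [0.1, 0.64]]
[0.45689702 0.20360025 0.12962117] [0.45704529 0.20389854 0.12972198]
[0.65779452 0.16442946 0.13092956] [0.65678871 0.16221487 0.13009768]
```

Run:
```python
from h import *
t=np.load("t0.npy");s=np.load("s0.npy")
p=(.5650,-.2930,-.036)
def W(L):
    L=np.array(L,float);c,S=np.cos(p[2]),np.sin(p[2]);return np.c_[p[0]+c*L[:,0]-S*L[:,1],p[1]+S*L[:,0]+c*L[:,1],L[:,2]]
def draw(n,im,x0,y0,x1,y1,f,name):
    c=cv2.resize(im[y0:y1,x0:x1,::-1],None,fx=f,fy=f,interpolation=cv2.INTER_CUBIC)
    def poly(L,col):
        q=(proj(n,W(L))-[x0,y0]+.5)*f-.5
        cv2.polylines(c,[q.round().astype(int)],True,col,1)
    poly([(.017,-.075,.13),(.023,-.075,.13),(.023,.075,.13),(.017,.075,.13)],(0,0,255))
    poly([(-.0075,-.085,.012),(.2075,-.085,.012),(.2075,.085,.012),(-.0075,.085,.012)],(0,255,0))
    poly([(.15,-.05,.1),(.15,.05,.1)],(255,0,255))
    for x,col in((.06,(255,255,0)),(.08,(0,255,255)),(.1,(255,0,0))):
        poly([(x-.006,-.023,.085),(x+.006,-.023,.085),(x+.006,.023,.085),(x-.006,.023,.085)],col)
    cv2.imwrite("pics/"+name,c)
draw("top",t,280,145,345,222,9,"to.png"); draw("scene",s,245,140,345,220,8,"so.png")
crop("",295,165,330,205,16,"tl.png",t)
```

```text
(no output)
```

View pics/to.png

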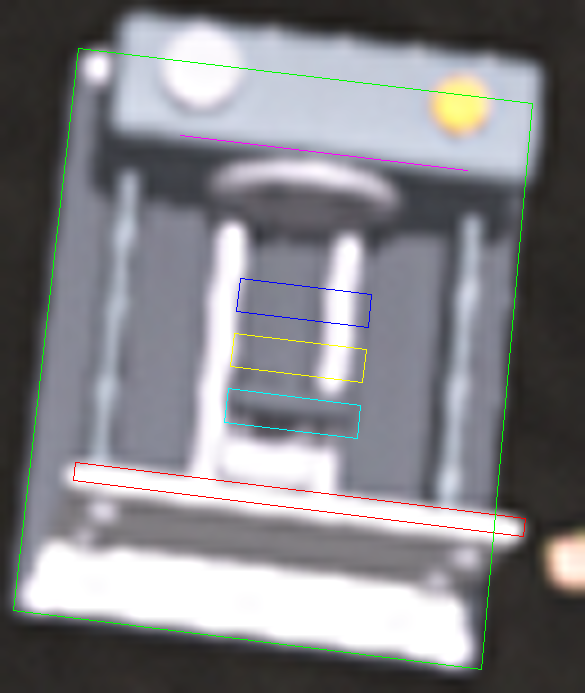

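View pics/so.png

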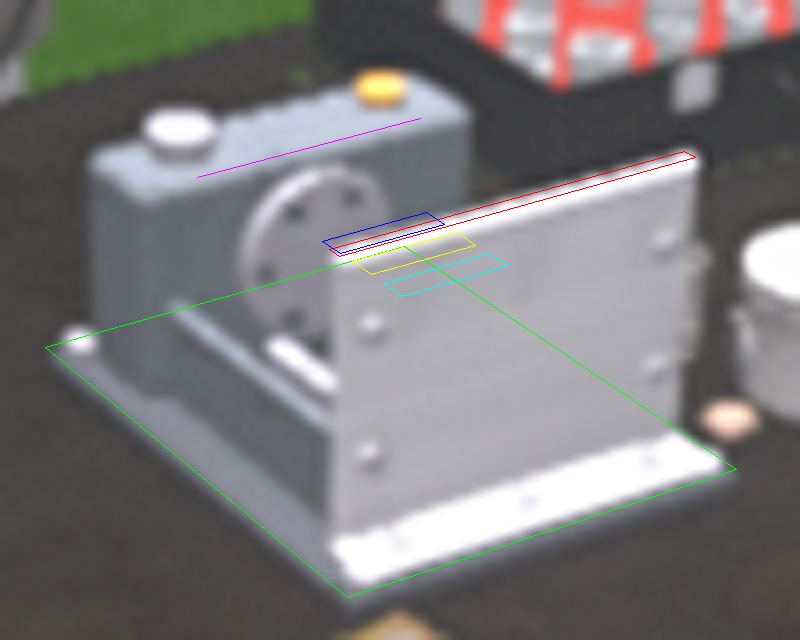

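View pics/tl.png

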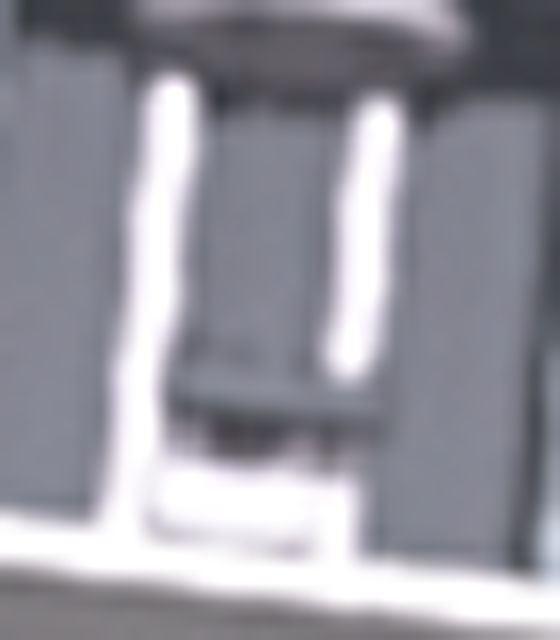

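```bash
cat >> h.py <<'E'
def yaw(o):
    R=cv2.Rodrigues(np.array(o["tcp_rot"]))[0]; return np.arctan2(R[1,0],R[0,0])
def to(P,y=None,o=None):
    "tool shift cm and turn deg to world TCP P, yaw y"
    o=o or arm.get_obs(); R=cv2.Rodrigues(np.array(o["tcp_rot"]))[0]
    d=R.T@(np.array(P)-o["tcp_pos"])*100
    t=0 if y is None else -np.degrees((y-yaw(o)+np.pi)%(2*np.pi)-np.pi)
    return d.round(2).tolist(),round(t,2)
E
python3 - <<'E'
from h import *
from fit import un
print(atz("top",un(130,155,7,[(168,275),(118,408),(140,342)]),.138))
print(atz("scene",un(120,190,5,[(122,142),(138,212)]),.138))
for P in((.45,-.45,.25),(.55,-.1,.25),(.527,.190,.25)): print(to(P,-.197))
E
```

```text
stand [ 0.5648 -0.2934 -0.0423] 
 [[0.89, -0.32], [0.35, -0.08], [-0.41, -0.29], [0.79, 0.82], [0.02, -0.67], [-0.63, -0.74], [-0.62, 2.03], [1.0, 2.12], [-0.74, 0.87]]
[ 0.5647 -0.2922 -0.0287]
[ 0.5691 -0.2975 -0.0437]
rack [ 0.5572  0.1823 -0.1999] 
 [[4.05, -10.38], [3.85, -8.07], [-1.63, -9.06], [-1.34, -5.4], [0.85, 1.78], [0.28, 2.54], [-0.32, 1.09], [-0.36, 0.87], [-0.24, 1.79]]
[ 0.5278  0.1898 -0.1934]
[ 0.5603  0.1798 -0.2127]
[ 0.5612  0.1824 -0.1889]
----
[ 0.5625  0.1819 -0.1949] [[0.27, 0.2], [-0.08, 0.99], [0.19, -0.55], [0.12, -0.63], [0.05, 0.16]]
[ 0.527   0.1895 -0.2011] [[0.08, -0.54], [0.21, 1.17], [-0.06, -0.54], [-0.22, 0.61]]
[ 0.5278  0.1898 -0.1934] [[0.18, -0.75], [-0.19, 0.84]]
[ 0.5266  0.1894 -0.205 ] [[-0.08, -0.4], [0.1, 0.64]]
[0.45689702 0.20360025 0.12962117] [0.45704529 0.20389854 0.12972198]
[0.65779452 0.16442946 0.13092956] [0.65678871 0.16221487 0.13009768]
[[0.55876041 0.18020514 0.138     ]
 [0.50004348 0.19300987 0.138     ]
 [0.52892816 0.1878699  0.138     ]]
[[0.55830051 0.18267901 0.138     ]
 [0.50211385 0.19491874 0.138     ]]
([28.35, -10.5, -4.49], np.float64(29.84))
([48.96, -40.5, -4.47], np.float64(29.84))
([56.01, -68.73, -4.44], np.float64(29.84))
```

servo_tool:
  steps:
    - [[7,-2.5,-4.5],0,1]
    - [[14,-5,-4.5],0,1]
    - [[21,-8,-4.5],0,1]
    - [[28,-10.5,-4.5],0,1]
    - [[32,-16,-4.5],0,1]
    - [[36,-22,-4.5],0,1]
    - [[40,-28,-4.5],0,1]
    - [[44,-34,-4.5],0,1]

```text
time_s: 1.0
tcp_pos: [0.4587, -0.3421, 0.2491]
tcp_rot: [-3.1, -0.507, -0.0]
wrist_force: [1.0, -0.8, -0.1]
gripper_width: 0.0942
```

```bash
sed -i '/^for nm/,$d' fit.py
python3 - <<'E'
from h import *
o=arm.get_obs();print(o["joints"].round(3),o["tcp_pos"],yaw(o),o["time_s"])
print(to((.528,.189,.25),-.2),to((.55,0,.25),-.2))
E
```

```text
[ 0.605  0.225 -0.091  1.784  0.022  1.133 -0.739] [ 0.45873015 -0.34214043  0.24909252] 0.3240269469510471 1.0
([23.48, -48.14, -0.09], np.float64(30.02)) ([19.55, -29.53, -0.09], np.float64(30.02))
```

servo_tool:
  steps:
    - [[5,-8,0],7,1]
    - [[10,-15,0],14,1]
    - [[15,-22,0],21,1]
    - [[19.5,-29.5,0],28,1]
    - [[21,-36,0],30,1]
    - [[22.5,-42,0],30,1]
    - [[23.5,-48.1,0],30,1]
    - [[23.5,-48.1,0],30,1]

```text
time_s: 1.8
tcp_pos: [0.5233, 0.0437, 0.2493]
tcp_rot: [3.126, -0.314, 0.0]
wrist_force: [0.0, 0.2, -0.1]
gripper_width: 0.0945
```

servo_tool:
  steps:
    - [[0,0,0],0,1]
    - [[0,0,0],0,1]

```text
time_s: 2.0
tcp_pos: [0.5235, 0.0428, 0.2491]
tcp_rot: [3.126, -0.31, -0.0]
wrist_force: [0.5, -0.2, 0.0]
gripper_width: 0.0938
```

Run:
```python
from h import *
o=arm.get_obs();print(o["joints"].round(3),o["tcp_pos"],yaw(o),o["time_s"])
print(to((.528,.189,.111),-.2))
```

```text
[ 0.075  0.159 -0.311  1.871  0.054  1.12  -2.024] [0.52347605 0.04276943 0.24908823] -0.1974978444189123 2.0
([-2.42, -14.43, 13.81], np.float64(0.14))
```

servo_tool:
  steps:
    - [[-0.8,-5,0],0,1]
    - [[-1.6,-10,0],0,1]
    - [[-2.4,-14.4,0],0,1]
    - [[-2.4,-14.4,0],0,1]
    - [[-2.4,-14.4,3],0,1]
    - [[-2.4,-14.4,5],0,1]
    - [[-2.4,-14.4,5],0,1]

```text
time_s: 2.7
tcp_pos: [0.5278, 0.1852, 0.1967]
tcp_rot: [3.123, -0.317, -0.006]
wrist_force: [0.4, -0.8, 0.6]
gripper_width: 0.0939
```

Run:
```python
from h import *
o=arm.get_obs();print(o["joints"].round(3),o["tcp_pos"],yaw(o),o["time_s"])
print(to((.528,.189,.111),-.2))
crop("top",120,130,220,240,5,"t1.png");crop("scene",110,150,230,310,4,"s1.png")
```

```text
[-0.121  0.276 -0.395  1.854  0.122  1.04  -2.337] [0.52783478 0.1852239  0.19667678] -0.2019925447101703 2.7
([-0.03, -0.4, 8.57], np.float64(-0.11))
```

View pics/t1.png

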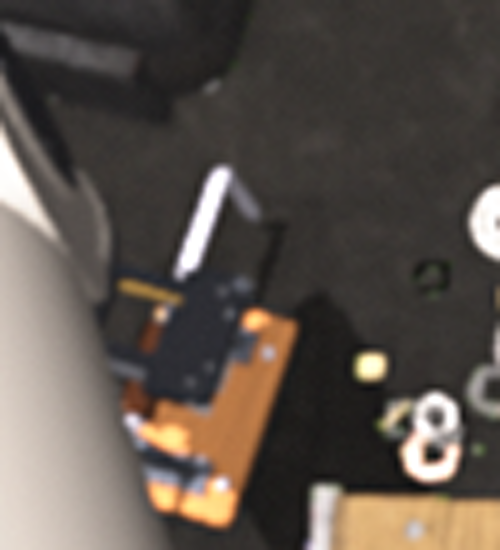

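View pics/s1.png

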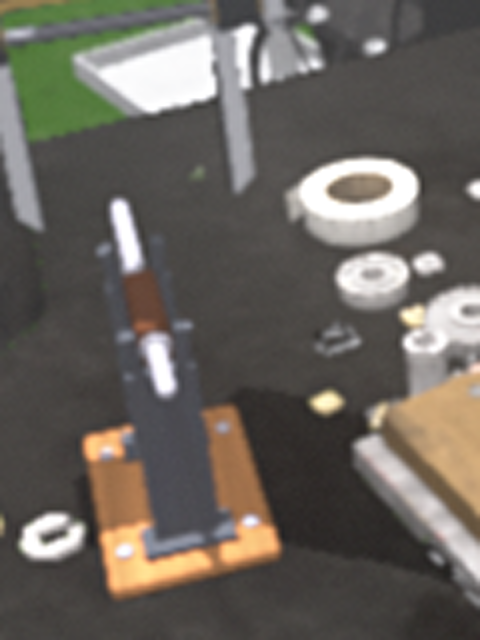

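servo_tool:
  steps:
    - [[0,-0.3,3],0,1]
    - [[0,-0.3,6],0,1]
    - [[0,-0.3,8.4],0,1]
    - [[0,-0.3,8.5],0,1]
    - [[0,-0.3,8.5],0,1]

```text
time_s: 3.3
tcp_pos: [0.53, 0.1905, 0.1155]
tcp_rot: [-3.125, 0.314, -0.001]
wrist_force: [-0.3, 0.0, 0.2]
gripper_width: 0.094
```

Run:
```python
from h import *
o=arm.get_obs();print(o["joints"].round(3),o["tcp_pos"],yaw(o),o["time_s"],o["wrist_force"])
print(to((.528,.189,.111),-.2))
crop("top",120,130,220,240,5,"t2.png");crop("scene",110,150,230,310,4,"s2.png")
R=cv2.Rodrigues(o["tcp_rot"])[0]
print((proj("scene",[o["tcp_pos"]+R@[0,k*.047,0] for k in(-1,0,1)])-[110,150])*4)
```

```text
[-0.146  0.371 -0.382  1.925  0.177  0.877 -2.39 ] [0.53002947 0.19050254 0.11545126] -0.20048726728267038 3.3 [-0.34911801  0.01020533  0.24764895]
([-0.17, 0.19, 0.44], np.float64(-0.03))
[[ 55.10455005 354.12052282]
 [145.25986746 335.34982605]
 [232.60771286 317.168296  ]]
```

View pics/s2.png

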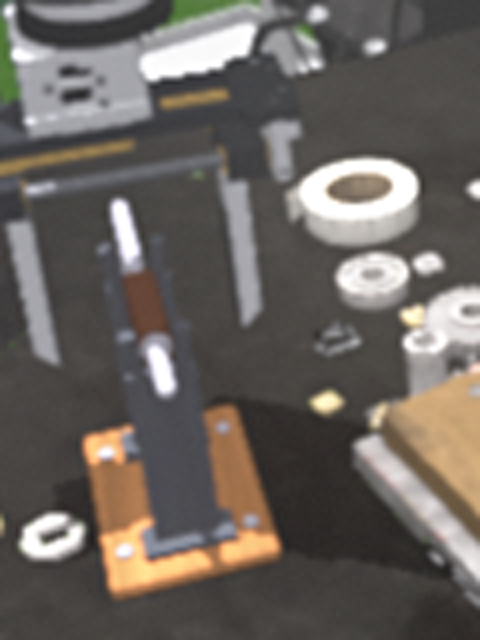

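servo_tool:
  steps:
    - [[-0.2,0.15,0.4],0,1]
    - [[-0.2,0.15,0.4],0,0.5]
    - [[-0.2,0.15,0.4],0,0.3]
    - [[-0.2,0.15,0.4],0,0.3]
    - [[-0.2,0.15,0.4],0,0]
    - [[-0.2,0.15,0.4],0,0]
    - [[-0.2,0.15,0.4],0,0]
    - [[-0.2,0.15,0.4],0,0]

```text
time_s: 4.2
tcp_pos: [0.527, 0.1896, 0.1102]
tcp_rot: [-3.126, 0.313, 0.0]
wrist_force: [-0.4, -0.2, 0.4]
gripper_width: 0.0413
```

servo_tool:
  steps:
    - [[0,0,0],0,0]
    - [[0,0,0],0,0]
    - [[0,0,0],0,0]

```text
time_s: 4.5
tcp_pos: [0.527, 0.1896, 0.1102]
tcp_rot: [-3.126, 0.313, 0.0]
wrist_force: [-0.0, 1.4, 0.1]
gripper_width: 0.0178
```

Run:
```python
from h import *
o=arm.get_obs();print(o["joints"].round(3),o["tcp_pos"],yaw(o),o["time_s"],o["wrist_force"],o["wrist_torque"],o["gripper_width"])
crop("scene",110,150,230,310,4,"s3.png");crop("top",120,130,220,240,5,"t3.png")
```

```text
[-0.147  0.373 -0.382  1.935  0.179  0.866 -2.393] [0.52699137 0.18964952 0.11017883] -0.19977528645322964 4.5 [-0.01726484  1.37927266  0.09181825] [0.30235642 0.00353066 0.18921549] 0.017792359429724253
```

View pics/s3.png

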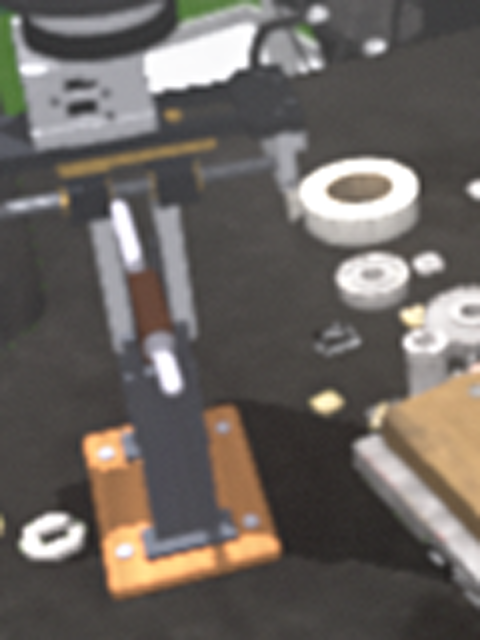

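servo_tool:
  steps:
    - [[0,-0.15,-0.5],0,0]
    - [[0,-0.2,-2],0,0]
    - [[0,-0.2,-4.5],0,0]
    - [[0,-0.2,-8],0,0]
    - [[0,-0.2,-11],0,0]
    - [[0,-0.2,-14],0,0]
    - [[0,-0.2,-14],0,0]

```text
time_s: 5.3
tcp_pos: [0.529, 0.1925, 0.2555]
tcp_rot: [-3.123, 0.313, -0.01]
wrist_force: [0.5, 0.2, -1.5]
gripper_width: 0.0174
```

Run:
```python
from h import *
o=arm.get_obs();print(o["joints"].round(3),o["tcp_pos"],yaw(o),o["time_s"],o["wrist_force"],o["wrist_torque"],o["gripper_width"])
# target: leg at stand x=.105,y=0
p=(.565,-.293,-.036);c,s=np.cos(p[2]),np.sin(p[2])
for lx in(.105,):
  g=lx-.13; print(p[0]+c*g,p[1]+s*g, to((p[0]+c*g,p[1]+s*g,.25),p[2]))
crop("scene",60,0,360,310,2,"s4.png");crop("top",120,130,260,240,5,"t4.png")
```

```text
[-0.118  0.223 -0.405  1.786  0.097  1.145 -2.323] [0.52903388 0.19254857 0.25545309] -0.19981002425841712 5.3 [ 0.54160068  0.21879816 -1.48410279] [0.08312823 0.05009088 0.00543239] 0.017396506677025882
0.5400161982504755 -0.29210019438740326 ([10.69, 47.28, 0.44], np.float64(-9.39))
```

View pics/s4.png

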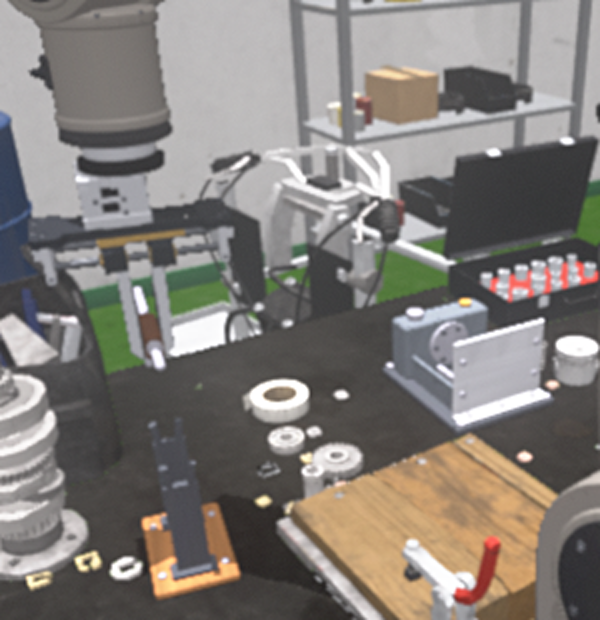

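View pics/t4.png

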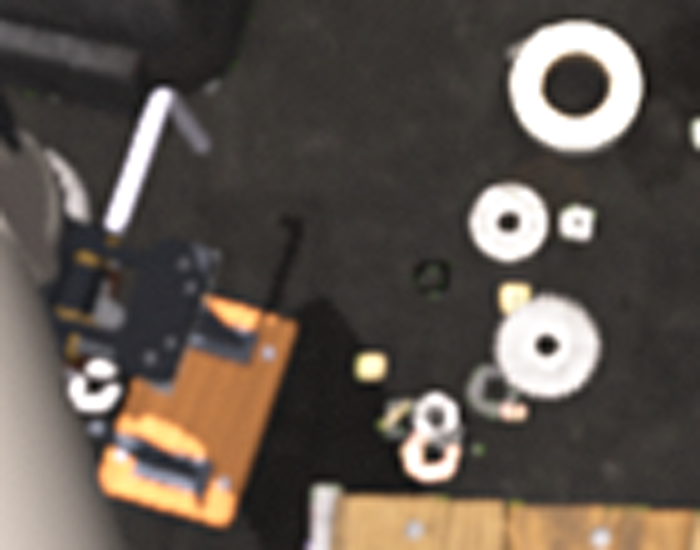

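servo_tool:
  steps:
    - [[1,4,-1],-1,0]
    - [[2,8,-1.5],-2,0]
    - [[3,12,-1.5],-3,0]
    - [[4,16,-1.5],-4,0]
    - [[5,20,-1.5],-5,0]
    - [[6,24,-1.5],-6,0]
    - [[7,28,-1.5],-7,0]
    - [[8,32,-1.5],-8,0]

```text
time_s: 6.2
tcp_pos: [0.5414, -0.1396, 0.2643]
tcp_rot: [-3.14, 0.093, 0.003]
wrist_force: [0.9, -0.3, -1.6]
gripper_width: 0.018
```

Run:
```python
from h import *
o=arm.get_obs();print(o["joints"].round(3),o["tcp_pos"],yaw(o),o["time_s"],o["wrist_force"])
p=(.565,-.293,-.036);c,s=np.cos(p[2]),np.sin(p[2])
g=.105-.13; print(to((p[0]+c*g,p[1]+s*g,.25),p[2]))
```

```text
[ 0.311  0.199 -0.202  1.786  0.043  1.163 -1.534] [ 0.54144906 -0.13956303  0.26427067] -0.05937323807989745 6.2 [ 0.89221331 -0.25253508 -1.55467605]
([0.76, 15.24, 1.42], np.float64(-1.34))
```

servo_tool:
  steps:
    - [[0.5,4,0],-1.3,0]
    - [[0.7,8,0],-1.3,0]
    - [[0.7,12,0],-1.3,0]
    - [[0.8,15.2,0],-1.3,0]
    - [[0.8,15.2,0],-1.3,0]
    - [[0.8,15.2,0],-1.3,0]

```text
time_s: 6.8
tcp_pos: [0.5405, -0.2903, 0.2639]
tcp_rot: [-3.14, 0.061, 0.003]
wrist_force: [-0.1, 0.3, -1.8]
gripper_width: 0.0175
```

Run:
```python
from h import *
o=arm.get_obs();print(o["joints"].round(3),o["tcp_pos"],yaw(o),o["time_s"],o["wrist_force"],o["wrist_torque"])
p=(.565,-.293,-.036);c,s=np.cos(p[2]),np.sin(p[2])
g=.105-.13; print(to((p[0]+c*g,p[1]+s*g,.25),p[2]))
crop("scene",200,0,400,220,3,"s5.png");crop("top",260,120,380,230,5,"t5.png")
```

```text
[ 0.48   0.286 -0.115  1.672  0.035  1.188 -1.252] [ 0.54045935 -0.29032973  0.26393419] -0.0387131732237183 6.8 [-0.13004073  0.28987304 -1.76220331] [ 0.09209376  0.02566596 -0.02889037]
([-0.03, 0.18, 1.39], np.float64(-0.16))
```

View pics/s5.png

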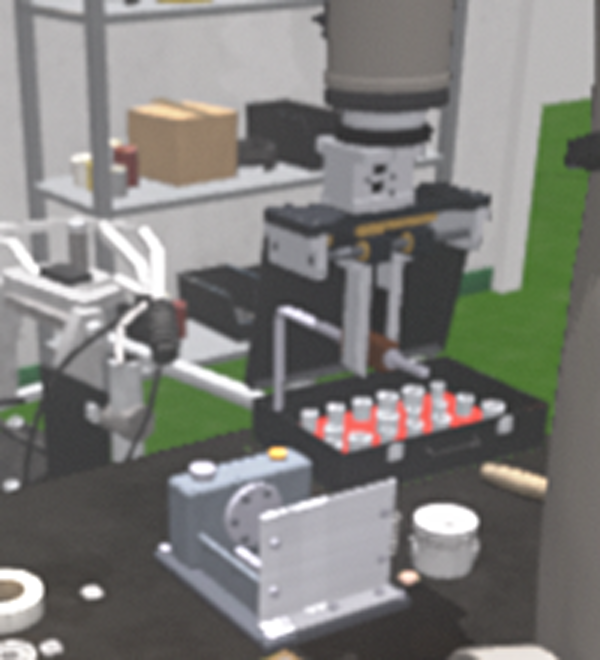

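View pics/t5.png

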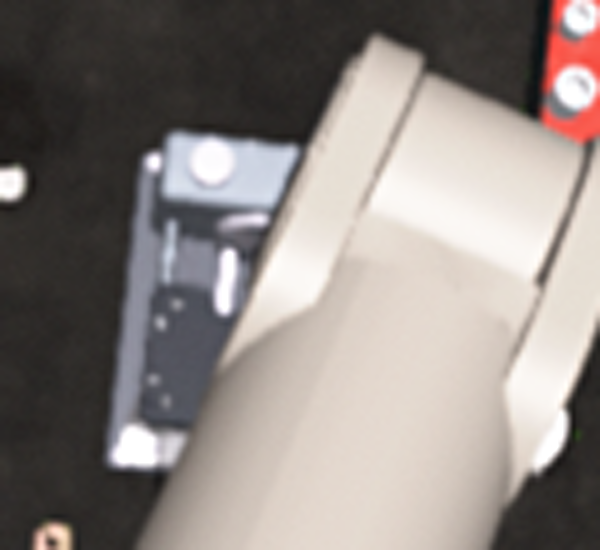

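```bash
cat >> h.py <<'E'
def rodpts(o,off=(0,0,0)):
    a=yaw(o);g=o["tcp_pos"]+[0,0,.019]
    X=np.array([np.cos(a),np.sin(a),0]);Y=np.array([-np.sin(a),np.cos(a),0]);Z=np.array([0,0,1.])
    f=lambda x,y,z:g+X*(x+off[0])+Y*(y+off[1])+Z*(z+off[2])
    return [f(-.07,0,0),f(.13,0,0),f(.13,0,-.0995)]
E
python3 - <<'E'
from h import *
o=arm.get_obs()
im=eyes.camera("scene");q=(proj("scene",rodpts(o))-[250,80]+.5)*6-.5
print(q)
c=cv2.resize(im[80:150,250:350,::-1],None,fx=6,fy=6,interpolation=cv2.INTER_CUBIC)
cv2.polylines(c,[q.round().astype(int)],False,(0,0,255),1);cv2.imwrite("pics/s6.png",c)
E
```

```text
[[538.11217015 267.79922911]
 [255.2236658  137.84738487]
 [249.94723991 342.85750791]]
```

View pics/s6.png

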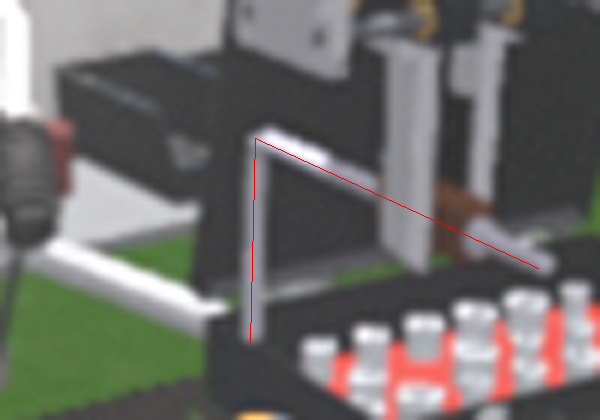

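servo_tool:
  steps:
    - [[0,0.2,3],0,0]
    - [[0,0.2,6],0,0]
    - [[0,0.2,8],0,0]
    - [[0,0.2,10],0,0]
    - [[0,0.2,12],0,0]
    - [[0,0.2,13.2],0,0]
    - [[0,0.2,13.2],0,0]
    - [[0,0.2,13.2],0,0]

```text
time_s: 7.75
tcp_pos: [0.5415, -0.2919, 0.1338]
tcp_rot: [3.141, -0.058, 0.001]
wrist_force: [0.4, -0.5, -0.3]
gripper_width: 0.0182
```

```bash
cat > st.py <<'E'
from h import *
def report(name=None):
    o=arm.get_obs();print(o["joints"].round(3),o["tcp_pos"].round(4),yaw(o).round(4),o["time_s"],o["wrist_force"].round(2),o["wrist_torque"].round(3),o["gripper_width"].round(4))
    p=(.565,-.293,-.036);c,s=np.cos(p[2]),np.sin(p[2])
    d=rodpts(o)[2]-[p[0],p[1],0]; print("tip in stand",(c*d[0]+s*d[1]).round(4),(-s*d[0]+c*d[1]).round(4),d[2].round(4))
    if name:
        im=eyes.camera("scene");q=(proj("scene",rodpts(o))-[250,110]+.5)*7-.5
        k=cv2.resize(im[110:215,250:350,::-1],None,fx=7,fy=7,interpolation=cv2.INTER_CUBIC)[:600]
        cv2.imwrite("pics/"+name+".png",k)
        cv2.polylines(k,[q.round().astype(int)],False,(0,0,255),1);cv2.imwrite("pics/"+name+"o.png",k)
if __name__=="__main__":
    import sys; report(*sys.argv[1:])
E
python3 st.py s7
```

```text
Traceback (most recent call last):
  File "st.py", line 12, in <module>
    import sys; report(*sys.argv[1:])
                ~~~~~~^^^^^^^^^^^^^^^
  File "st.py", line 3, in report
    o=arm.get_obs();print(o["joints"].round(3),o["tcp_pos"].round(4),yaw(o).round(4),o["time_s"],o["wrist_force"].round(2),o["wrist_torque"].round(3),o["gripper_width"].round(4))
                                                                                                                                                      ^^^^^^^^^^^^^^^^^^^^^^^^
AttributeError: 'float' object has no attribute 'round'
```

```bash
sed -i 's/o\["gripper_width"\].round(4)/round(o["gripper_width"],4)/' st.py; python3 st.py s7
```

```text
[ 0.48   0.404 -0.115  1.806  0.056  0.935 -1.267] [ 0.5415 -0.2919  0.1338] -0.037 7.75 [ 0.43 -0.49 -0.29] [-0.003  0.063  0.011] 0.0182
tip in stand 0.1065 0.0001 0.0533
```

View pics/s7o.png

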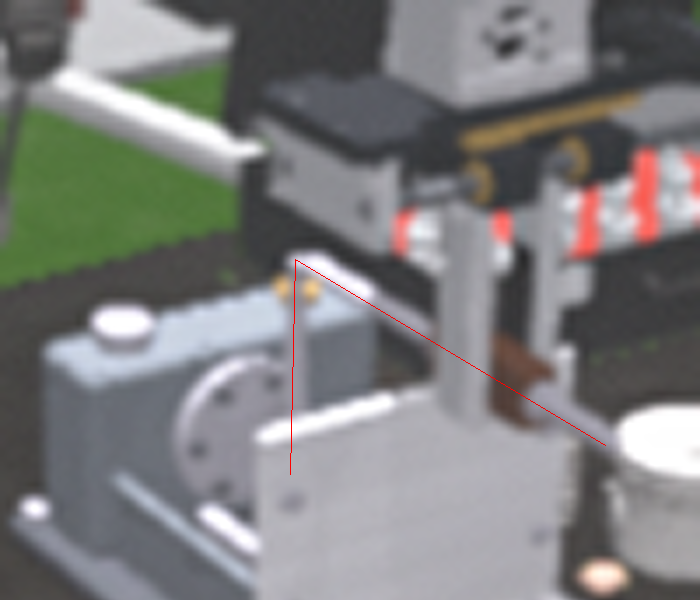

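servo_tool:
  steps:
    - [[0,0,0.4],0,0]
    - [[0,0,0.8],0,0]
    - [[0,0,0.8],0,0]
    - [[0,0,0.8],0,0]

```text
time_s: 8.2
tcp_pos: [0.5411, -0.2922, 0.1252]
tcp_rot: [-3.141, 0.059, 0.0]
wrist_force: [-1.0, 0.0, -0.8]
gripper_width: 0.0175
```

```bash
python3 st.py; python3 st.py;python3 - <<'E'
from h import *
for i in range(6):
    eyes.camera("scene");o=arm.get_obs();print(o["wrist_force"].round(2),o["time_s"])
E
```

```text
[ 0.48   0.413 -0.114  1.813  0.057  0.919 -1.268] [ 0.5411 -0.2922  0.1252] -0.0375 8.2 [-0.97  0.02 -0.8 ] [-0.014  0.038  0.02 ] 0.0175
tip in stand 0.106 -0.0003 0.0447
[ 0.48   0.413 -0.114  1.813  0.057  0.919 -1.268] [ 0.5411 -0.2922  0.1252] -0.0375 8.2 [-0.97  0.02 -0.8 ] [-0.014  0.038  0.02 ] 0.0175
tip in stand 0.106 -0.0003 0.0447
[ 0.24 -0.15 -1.47] 8.25
[ 0.19  0.22 -2.67] 8.3
[ 1.84  0.9  -3.08] 8.35
[-0.06  0.86 -1.1 ] 8.4
[-0.27 -0.8  -2.32] 8.45
[ 0.22  1.19 -2.18] 8.5
```

servo_tool:
  steps:
    - [[-0.5,0,0],0,0]
    - [[-1,0,0],0,0]
    - [[-1.5,0,0],0,0]
    - [[-1.9,0,0],0,0]
    - [[-2.1,0,0],0,0]
    - [[-2.2,0,0],0,0]
    - [[-2.2,0,0],0,0]
    - [[-2.2,0,0],0,0]

```text
time_s: 9.3
tcp_pos: [0.5193, -0.2913, 0.1252]
tcp_rot: [-3.141, 0.059, -0.0]
wrist_force: [1.2, -0.3, -0.7]
gripper_width: 0.0175
```

```bash
cat > f.py <<'E'
from st import *
import sys
n=int(sys.argv[1]);F=[];T=[]
for i in range(n):
    eyes.camera("scene");o=arm.get_obs();F.append(o["wrist_force"]);T.append(o["wrist_torque"])
F=np.array(F);T=np.array(T);print("F",F.mean(0).round(2),F.std(0).round(2),"T",T.mean(0).round(3),T.std(0).round(3))
report()
E
python3 f.py 8
```

```text
F [-0.2  -0.39 -1.82] [0.48 0.35 0.81] T [ 0.006  0.065 -0.003] [0.035 0.02  0.026]
[ 0.495  0.384 -0.115  1.858  0.055  0.902 -1.254] [ 0.5191 -0.2913  0.1251] -0.0375 9.7 [ 0.07 -0.55 -0.98] [0.045 0.069 0.036] 0.0176
tip in stand 0.0841 -0.0002 0.0446
```

servo_tool:
  steps:
    - [[-0.15,0,0],0,0]
    - [[-0.3,0,0],0,0]
    - [[-0.45,0,0],0,0]
    - [[-0.6,0,0],0,0]
    - [[-0.75,0,0],0,0]
    - [[-0.9,0,0],0,0]
    - [[-1.05,0,0],0,0]
    - [[-1.2,0,0],0,0]

```text
time_s: 10.5
tcp_pos: [0.5072, -0.2909, 0.1252]
tcp_rot: [-3.141, 0.059, -0.001]
wrist_force: [0.8, -0.5, -2.7]
gripper_width: 0.018
```

```bash
python3 f.py 6
```

```text
F [ 1.05 -0.1  -2.47] [0.51 0.33 0.65] T [ 0.019 -0.21   0.004] [0.018 0.044 0.036]
[ 0.503  0.369 -0.115  1.882  0.053  0.894 -1.245] [ 0.5071 -0.2909  0.1252] -0.0376 10.8 [ 0.72  0.28 -1.38] [ 0.021 -0.178  0.047] 0.018
tip in stand 0.0721 -0.0002 0.0447
```

servo_tool:
  steps:
    - [[-0.1,0,0],0,0]
    - [[-0.2,0,0],0,0]
    - [[-0.3,0,0],0,0]
    - [[-0.4,0,0],0,0]
    - [[-0.5,0,0],0,0]
    - [[-0.6,0,0],0,0]

```text
time_s: 11.4
tcp_pos: [0.501, -0.2907, 0.1252]
tcp_rot: [-3.141, 0.059, -0.0]
wrist_force: [1.0, -0.5, -2.7]
gripper_width: 0.0181
```

```bash
python3 f.py 3
```

```text
F [ 1.24 -0.13 -2.38] [0.16 0.13 0.24] T [ 0.056 -0.226  0.001] [0.035 0.061 0.019]
[ 0.508  0.361 -0.114  1.894  0.052  0.89  -1.241] [ 0.501  -0.2907  0.1252] -0.0376 11.55 [ 1.17  0.03 -2.64] [ 0.106 -0.178  0.003] 0.0176
tip in stand 0.066 -0.0002 0.0447
```

Still only drag. Short increments now.

servo_tool:
  steps:
    - [[-0.07,0,0],0,0]
    - [[-0.14,0,0],0,0]
    - [[-0.2,0,0],0,0]

```text
time_s: 11.85
tcp_pos: [0.4991, -0.2906, 0.1252]
tcp_rot: [-3.141, 0.059, -0.0]
wrist_force: [1.9, -0.3, -2.4]
gripper_width: 0.0177
```

```bash
python3 f.py 3
```

```text
F [ 1.59 -0.14 -2.13] [0.13 0.32 0.23] T [ 0.002 -0.306  0.015] [0.01  0.031 0.027]
[ 0.509  0.358 -0.115  1.898  0.052  0.888 -1.239] [ 0.499  -0.2906  0.1251] -0.0375 12.0 [ 1.73  0.3  -2.03] [ 0.014 -0.263 -0.018] 0.0182
tip in stand 0.064 -0.0002 0.0446
```

servo_tool:
  steps:
    - [[-0.07,0,0],0,0]
    - [[-0.14,0,0],0,0]
    - [[-0.2,0,0],0,0]

```text
time_s: 12.3
tcp_pos: [0.497, -0.2905, 0.1252]
tcp_rot: [-3.141, 0.059, -0.0]
wrist_force: [1.1, 0.2, -2.9]
gripper_width: 0.0177
```

```bash
python3 f.py 3
```

```text
F [ 1.68 -0.21 -2.37] [0.23 0.34 0.55] T [ 0.007 -0.279 -0.009] [0.025 0.016 0.038]
[ 0.51   0.355 -0.114  1.902  0.051  0.887 -1.238] [ 0.497  -0.2905  0.1252] -0.0376 12.45 [ 1.99  0.03 -2.34] [ 0.035 -0.257  0.037] 0.0179
tip in stand 0.062 -0.0002 0.0447
```

servo_tool:
  steps:
    - [[-0.05,0,0],0,0]
    - [[-0.1,0,0],0,0]
    - [[-0.15,0,0],0,0]

```text
time_s: 12.75
tcp_pos: [0.4956, -0.2905, 0.1252]
tcp_rot: [-3.141, 0.059, -0.0]
wrist_force: [1.7, 0.2, -2.6]
gripper_width: 0.0176
```

```bash
python3 f.py 2
```

```text
F [ 1.09 -0.09 -2.87] [0.04 0.15 0.46] T [-0.015 -0.319 -0.025] [0.005 0.004 0.017]
[ 0.511  0.353 -0.114  1.905  0.051  0.886 -1.237] [ 0.4955 -0.2905  0.1252] -0.0376 12.85 [ 1.14  0.06 -2.41] [-0.011 -0.315 -0.008] 0.0179
tip in stand 0.0605 -0.0002 0.0447
```

servo_tool:
  steps:
    - [[-0.05,0,0],0,0]
    - [[-0.1,0,0],0,0]

```text
time_s: 13.05
tcp_pos: [0.4946, -0.2904, 0.1252]
tcp_rot: [-3.141, 0.059, -0.0]
wrist_force: [1.6, -0.2, -3.0]
gripper_width: 0.0181
```

```bash
python3 f.py 2
```

```text
F [ 0.96  0.47 -2.77] [0.17 0.16 0.49] T [ 0.04  -0.301 -0.005] [0.038 0.    0.024]
[ 0.512  0.352 -0.114  1.907  0.051  0.885 -1.236] [ 0.4945 -0.2904  0.1251] -0.0376 13.15 [ 1.13  0.31 -2.28] [ 0.002 -0.301 -0.029] 0.0181
tip in stand 0.0595 -0.0002 0.0446
```

servo_tool:
  steps:
    - [[-0.05,0,0],0,0]
    - [[-0.1,0,0],0,0]
    - [[-0.15,0,0],0,0]

```text
time_s: 13.45
tcp_pos: [0.4931, -0.2904, 0.1252]
tcp_rot: [-3.141, 0.059, -0.0]
wrist_force: [2.9, -0.7, -2.3]
gripper_width: 0.0181
```

```bash
python3 f.py 2
```

```text
F [ 0.94  0.25 -2.03] [0.13 0.   0.2 ] T [ 0.015 -0.304  0.024] [0.016 0.007 0.011]
[ 0.513  0.35  -0.114  1.91   0.051  0.884 -1.235] [ 0.4931 -0.2904  0.1252] -0.0375 13.55 [ 0.82  0.25 -1.82] [ 0.031 -0.296  0.013] 0.0181
tip in stand 0.058 -0.0002 0.0447
```

servo_tool:
  steps:
    - [[-0.05,0,0],0,0]
    - [[-0.1,0,0],0,0]

```text
time_s: 13.75
tcp_pos: [0.4921, -0.2903, 0.1252]
tcp_rot: [-3.141, 0.059, -0.0]
wrist_force: [2.0, 0.4, -2.8]
gripper_width: 0.018
```

```bash
python3 f.py 2
```

```text
F [ 2.14 -0.32 -2.83] [0.27 0.24 0.2 ] T [ 0.011 -0.482  0.   ] [0.003 0.    0.013]
[ 0.514  0.349 -0.114  1.912  0.05   0.883 -1.234] [ 0.4921 -0.2904  0.1252] -0.0376 13.85 [ 2.42 -0.08 -2.63] [ 0.014 -0.482  0.013] 0.0178
tip in stand 0.0571 -0.0002 0.0447
```

servo_tool:
  steps:
    - [[-0.03,0,0],0,0]
    - [[-0.05,0,0],0,0]

```text
time_s: 14.05
tcp_pos: [0.4917, -0.2903, 0.1252]
tcp_rot: [-3.141, 0.059, -0.0]
wrist_force: [2.7, -1.3, -3.4]
gripper_width: 0.0178
```

```bash
python3 f.py 3
```

```text
F [ 3.16 -0.04 -3.62] [0.38 0.44 0.39] T [-0.018 -0.643  0.003] [0.037 0.018 0.036]
[ 0.514  0.348 -0.114  1.913  0.05   0.883 -1.234] [ 0.4917 -0.2903  0.1252] -0.0375 14.2 [ 3.67 -0.64 -3.1 ] [ 0.    -0.635  0.004] 0.0176
tip in stand 0.0566 -0.0001 0.0447
```

servo_tool:
  steps:
    - [[-0.03,0,0],0,0]
    - [[-0.06,0,0],0,0]

```text
time_s: 14.4
tcp_pos: [0.4912, -0.2903, 0.1252]
tcp_rot: [-3.141, 0.059, -0.001]
wrist_force: [4.5, -0.4, -3.9]
gripper_width: 0.0175
```

```bash
python3 f.py 4
```

```text
F [ 4.06 -0.01 -4.2 ] [0.66 0.16 0.39] T [ 0.008 -0.891 -0.014] [0.026 0.03  0.035]
[ 0.515  0.348 -0.114  1.914  0.05   0.883 -1.233] [ 0.4911 -0.2903  0.1252] -0.0376 14.6 [ 4.16  0.03 -4.86] [ 0.048 -0.86   0.041] 0.0179
tip in stand 0.056 -0.0002 0.0447
```

servo_tool:
  steps:
    - [[-0.03,0,0],0,0]
    - [[-0.05,0,0],0,0]

```text
time_s: 14.8
tcp_pos: [0.4906, -0.2903, 0.1252]
tcp_rot: [-3.141, 0.059, -0.0]
wrist_force: [4.7, -0.2, -5.3]
gripper_width: 0.0175
```

```bash
python3 f.py 14; python3 st.py s8
```

```text
F [ 4.27 -0.11 -4.15] [0.69 0.38 0.6 ] T [-0.006 -0.897 -0.001] [0.026 0.08  0.032]
[ 0.515  0.347 -0.114  1.915  0.05   0.883 -1.233] [ 0.4904 -0.2903  0.1252] -0.0376 15.5 [ 3.66  0.64 -2.87] [-0.055 -0.798 -0.024] 0.0178
tip in stand 0.0554 -0.0002 0.0447
[ 0.515  0.347 -0.114  1.915  0.05   0.883 -1.233] [ 0.4904 -0.2903  0.1252] -0.0376 15.5 [ 3.66  0.64 -2.87] [-0.055 -0.798 -0.024] 0.0178
tip in stand 0.0554 -0.0002 0.0447
```

View pics/s8o.png

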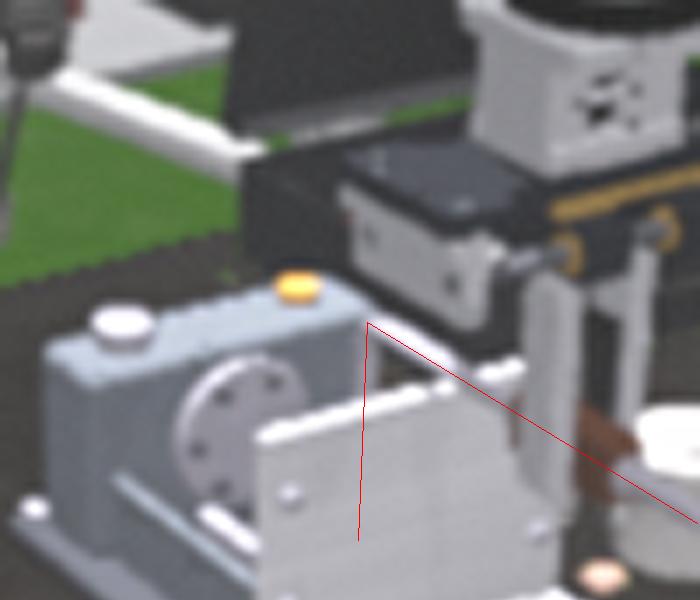

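servo_tool:
  steps:
    - [[-0.03,0,0],0,0]
    - [[-0.06,0,0],0,0]

```text
time_s: 15.75
tcp_pos: [0.4899, -0.2902, 0.1251]
tcp_rot: [-3.141, 0.059, -0.0]
wrist_force: [4.9, -0.9, -4.8]
gripper_width: 0.0176
```

```bash
cat > g.py <<'E'
from st import *
import sys
for i in range(int(sys.argv[1])):
    eyes.camera("scene");o=arm.get_obs();print(o["time_s"],o["wrist_force"].round(1),round(o["wrist_torque"][1],3))
E
python3 g.py 8;python3 st.py
```

```text
15.8 [ 3.6 -0.7 -4.8] -1.039
15.85 [ 4.6 -0.1 -4. ] -0.948
15.9 [ 3.9 -1.3 -4. ] -0.868
15.95 [ 3.9 -0.7 -3.8] -0.865
16.0 [ 3.9  0.1 -4. ] -0.855
16.05 [ 3.5  0.1 -4.1] -0.843
16.1 [ 4.2  0.1 -4. ] -0.884
16.15 [ 2.5 -0.1 -4.2] -0.819
[ 0.516  0.346 -0.114  1.916  0.05   0.882 -1.232] [ 0.4899 -0.2903  0.1251] -0.0376 16.15 [ 2.47 -0.09 -4.22] [ 0.04  -0.819 -0.027] 0.0179
tip in stand 0.0548 -0.0002 0.0446
```

Run:
```python
from h import *
o=arm.get_obs()
im=eyes.camera("scene");np.save("s9.npy",im)
x0,y0,f=290,145,9
q=(proj("scene",rodpts(o))-[x0,y0]+.5)*f-.5
c=cv2.resize(im[y0:y0+55,x0:x0+75,::-1],None,fx=f,fy=f,interpolation=cv2.INTER_CUBIC)
cv2.polylines(c,[q.round().astype(int)],False,(0,0,255),1);cv2.imwrite("pics/s9.png",c)
crop("top",260,120,380,230,5,"t9.png")
```

```text
(no output)
```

View pics/s9.png

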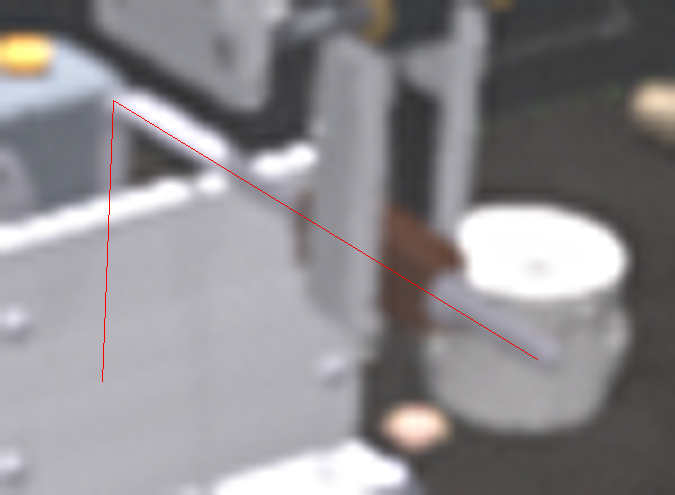

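View pics/t9.png

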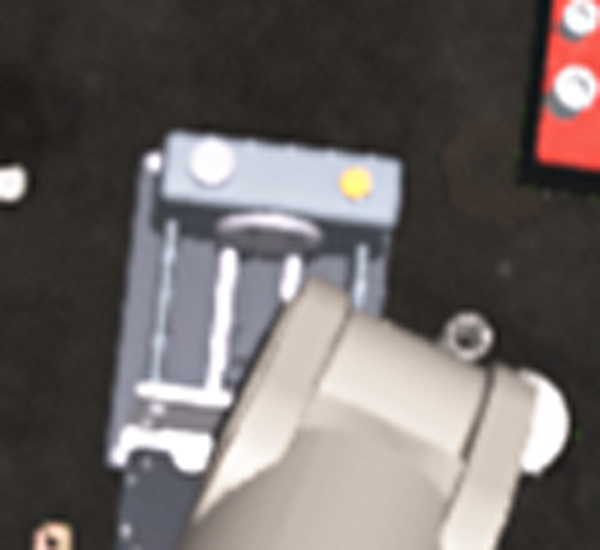

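servo_tool:
  steps:
    - [[-0.04,0,0],0,0]
    - [[-0.08,0,0],0,0]
    - [[-0.11,0,0],0,0]
    - [[-0.14,0,0],0,0]

```text
time_s: 16.65
tcp_pos: [0.4887, -0.2902, 0.1252]
tcp_rot: [-3.141, 0.059, -0.001]
wrist_force: [6.1, -0.5, -5.1]
gripper_width: 0.0178
```

```bash
python3 g.py 4;python3 st.py
```

```text
16.7 [ 5.7  0.5 -5.9] -1.235
16.75 [ 5.9  0.3 -5.2] -1.167
16.8 [ 4.9 -0.3 -5.2] -1.13
16.85 [ 6.7 -0.6 -5.2] -1.114
[ 0.517  0.344 -0.114  1.919  0.05   0.881 -1.231] [ 0.4887 -0.2902  0.1252] -0.0375 16.85 [ 6.68 -0.62 -5.18] [ 0.009 -1.114  0.009] 0.0181
tip in stand 0.0536 -0.0001 0.0447
```

```bash
python3 g.py 6
```

```text
16.9 [ 6.2 -0.9 -4.8] -1.096
16.95 [ 5.1  0.  -4.5] -1.055
17.0 [ 4.2 -0.8 -5.6] -1.066
17.05 [ 4.7  0.2 -4.6] -1.05
17.1 [ 5.2 -0.3 -4.1] -1.032
17.15 [ 3.9 -0.4 -3.7] -1.039
```

servo_tool:
  steps:
    - [[-0.02,0,0],0,0]
    - [[-0.03,0,0],0,0]
    - [[-0.04,0,0],0,0]
    - [[-0.04,0,0],0,0]
    - [[-0.05,0,0],0,0]

```text
time_s: 17.65
tcp_pos: [0.488, -0.2902, 0.1252]
tcp_rot: [-3.141, 0.059, 0.0]
wrist_force: [4.6, 0.0, -4.8]
gripper_width: 0.0178
```

```bash
python3 g.py 8; python3 st.py s10
```

```text
17.7 [ 3.8  0.  -3.7] -1.01
17.75 [ 2.9 -0.4 -4.5] -0.908
17.8 [ 4.4 -0.5 -3.1] -1.003
17.85 [ 3.4 -0.  -3.5] -0.871
17.9 [ 4.2 -0.3 -3.4] -0.9
17.95 [ 4.  -0.5 -4.1] -0.852
18.0 [ 2.9 -0.7 -4.2] -0.877
18.05 [ 3.9 -0.  -3.9] -0.869
[ 0.517  0.344 -0.114  1.92   0.05   0.881 -1.231] [ 0.488  -0.2902  0.1252] -0.0376 18.05 [ 3.91 -0.03 -3.92] [-0.001 -0.869  0.002] 0.018
tip in stand 0.0529 -0.0002 0.0447
```

servo_tool:
  steps:
    - [[-0.04,0,0],0,0]
    - [[-0.08,0,0],0,0]
    - [[-0.11,0,0],0,0]
    - [[-0.14,0,0],0,0]

```text
time_s: 18.5
tcp_pos: [0.4868, -0.2901, 0.1252]
tcp_rot: [-3.141, 0.059, -0.001]
wrist_force: [6.0, -1.0, -6.4]
gripper_width: 0.0175
```

servo_tool:
  steps:
    - [[-0.015,0,0],0,0]
    - [[-0.03,0,0],0,0]
    - [[-0.045,0,0],0,0]
    - [[-0.06,0,0],0,0]
    - [[-0.075,0,0],0,0]
    - [[-0.09,0,0],0,0]

```text
time_s: 19.1
tcp_pos: [0.4859, -0.2901, 0.1252]
tcp_rot: [-3.141, 0.059, -0.001]
wrist_force: [6.2, -0.6, -5.7]
gripper_width: 0.0176
```

servo_tool:
  steps:
    - [[-0.015,0,0],0,0]
    - [[-0.03,0,0],0,0]
    - [[-0.045,0,0],0,0]
    - [[-0.06,0,0],0,0]

```text
time_s: 19.5
tcp_pos: [0.4854, -0.29, 0.1252]
tcp_rot: [-3.141, 0.059, -0.001]
wrist_force: [5.9, -0.1, -5.6]
gripper_width: 0.0179
```

```bash
python3 g.py 3; python3 st.py s11
```

```text
19.55 [ 4.9 -0.7 -5. ] -1.322
19.6 [ 5.3 -0.2 -5.6] -1.309
19.65 [ 5.6  0.6 -6. ] -1.31
[ 0.519  0.34  -0.114  1.925  0.049  0.879 -1.229] [ 0.4853 -0.2901  0.1252] -0.0374 19.65 [ 5.61  0.57 -6.  ] [ 0.012 -1.31  -0.045] 0.018
tip in stand 0.0503 -0.0001 0.0447
```

View pics/s11o.png

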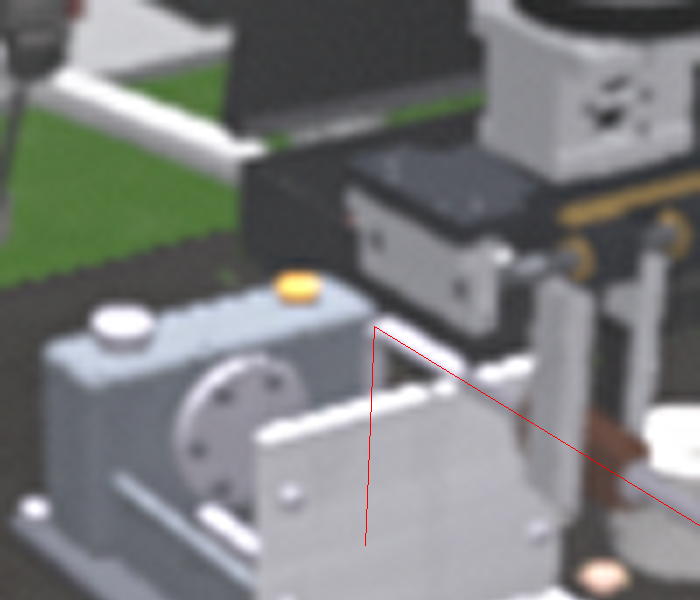

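servo_tool:
  steps:
    - [[0.3,0,0],0,0]
    - [[0.8,0,0],0,0]
    - [[1.6,0,0],0,0]
    - [[2.4,0,0],0,0]
    - [[3.2,0,0],0,0]
    - [[3.5,0,0],0,0]
    - [[3.5,0,0],0,0]

```text
time_s: 20.4
tcp_pos: [0.5205, -0.2913, 0.125]
tcp_rot: [-3.141, 0.058, 0.0]
wrist_force: [0.1, -0.7, -2.3]
gripper_width: 0.0177
```

```bash
python3 f.py 4;python3 st.py s12
```

```text
F [-0.12 -0.39 -2.1 ] [0.65 0.35 0.33] T [0.025 0.082 0.01 ] [0.02  0.044 0.03 ]
[ 0.494  0.385 -0.114  1.857  0.055  0.903 -1.254] [ 0.5197 -0.2915  0.1251] -0.0377 20.6 [ 0.47 -0.38 -1.65] [0.053 0.065 0.011] 0.0175
tip in stand 0.0847 -0.0003 0.0446
[ 0.494  0.385 -0.114  1.857  0.055  0.903 -1.254] [ 0.5197 -0.2915  0.1251] -0.0377 20.6 [ 0.47 -0.38 -1.65] [0.053 0.065 0.011] 0.0175
tip in stand 0.0847 -0.0003 0.0446
```

View pics/s12o.png

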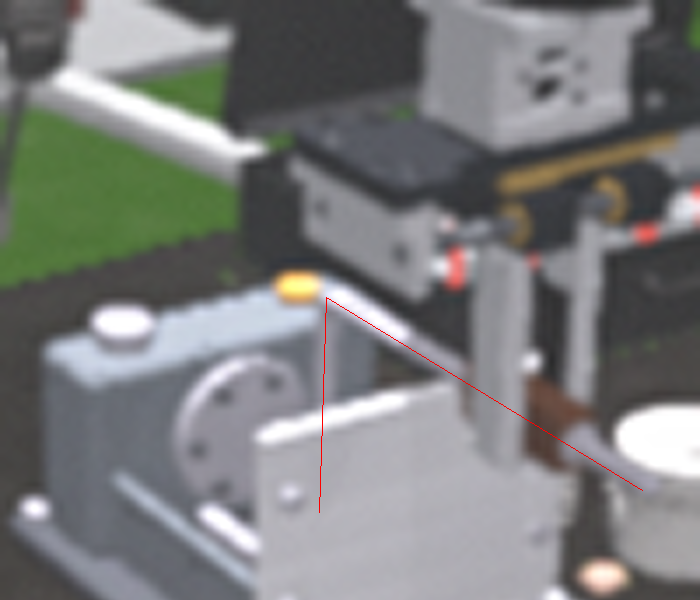

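Contact forces are back to baseline. Lift out.

servo_tool:
  steps:
    - [[0.3,0,-2],0,0]
    - [[0.3,0,-5],0,0]
    - [[0.3,0,-8],0,0]
    - [[0.3,0,-11],0,0]
    - [[0.3,0,-14],0,0]
    - [[0.3,0,-14],0,0]
    - [[0.3,0,-14],0,0]

```text
time_s: 21.35
tcp_pos: [0.523, -0.2916, 0.2654]
tcp_rot: [3.141, -0.059, 0.001]
wrist_force: [-0.1, -0.3, -2.9]
gripper_width: 0.0179
```

Run:
```python
from h import *
o=arm.get_obs();print(o["tcp_pos"],yaw(o),o["time_s"])
print(to((.527,.192,.27),-.2),to((.54,-.05,.27),-.1))
im=eyes.camera("scene");x0,y0,f=250,80,6
q=(proj("scene",rodpts(o))-[x0,y0]+.5)*f-.5
c=cv2.resize(im[y0:y0+95,x0:x0+120,::-1],None,fx=f,fy=f,interpolation=cv2.INTER_CUBIC)
cv2.polylines(c,[q.round().astype(int)],False,(0,0,255),1);cv2.imwrite("pics/s13.png",c)
```

```text
[ 0.52299774 -0.29162058  0.26541762] -0.03777259210821722 21.35
([-1.43, -48.34, -0.48], np.float64(9.29)) ([0.79, -24.21, -0.47], np.float64(3.57))
```

View pics/s13.png

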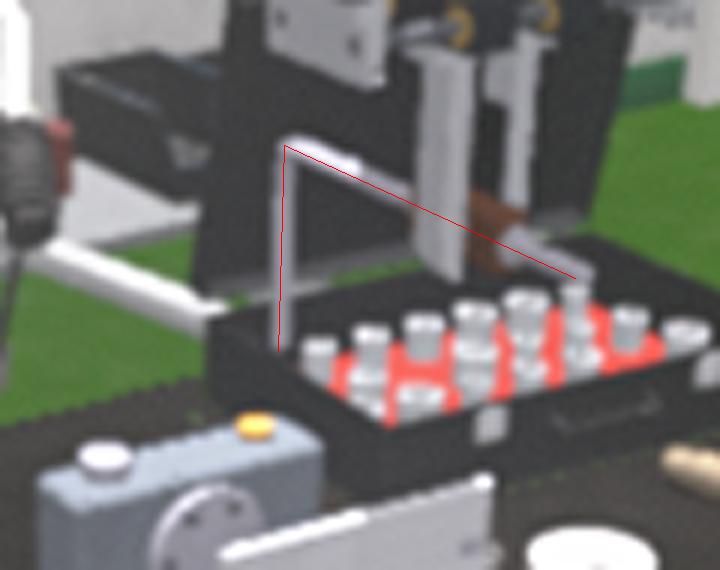

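servo_tool:
  steps:
    - [[0,-4,0],0,0]
    - [[0.2,-8,0],1,0]
    - [[0.4,-12,0],2,0]
    - [[0.5,-16,0],2.5,0]
    - [[0.6,-20,0],3,0]
    - [[0.8,-24,-0.5],3.6,0]
    - [[0.8,-24,-0.5],3.6,0]

```text
time_s: 22.1
tcp_pos: [0.54, -0.0462, 0.2695]
tcp_rot: [-3.136, 0.147, 0.002]
wrist_force: [-0.1, 0.1, -1.4]
gripper_width: 0.0177
```

Run:
```python
from h import *
t=eyes.camera("top");np.save("t14.npy",t)
p=(.565,-.293,-.036)
def W(L):
    L=np.array(L,float);c,S=np.cos(p[2]),np.sin(p[2]);return np.c_[p[0]+c*L[:,0]-S*L[:,1],p[1]+S*L[:,0]+c*L[:,1],L[:,2]]
x0,y0,f=280,145,9
c=cv2.resize(t[y0:222,x0:345,::-1],None,fx=f,fy=f,interpolation=cv2.INTER_CUBIC)
for x,col in((.05,(0,255,0)),(.065,(255,255,0))):
    q=(proj("top",W([(x-.006,-.023,.085),(x+.006,-.023,.085),(x+.006,.023,.085),(x-.006,.023,.085)]))-[x0,y0]+.5)*f-.5
    cv2.polylines(c,[q.round().astype(int)],True,col,1)
cv2.imwrite("pics/t14.png",c)
o=arm.get_obs();print(o["tcp_pos"],o["time_s"],to((.527,.192,.27),-.2))
```

```text
[ 0.53975185 -0.04931874  0.26918949] 22.15 ([-3.58, -23.9, -0.06], np.float64(5.96))
```

View pics/t14.png

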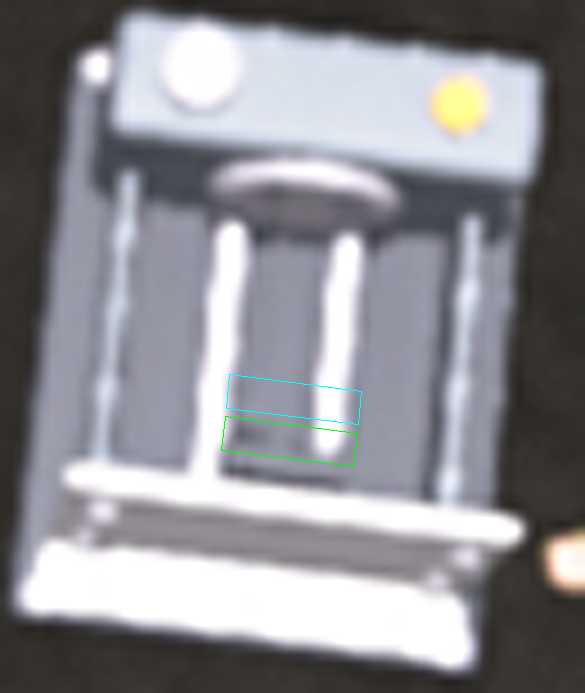

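servo_tool:
  steps:
    - [[-0.6,-4,0],1,0]
    - [[-1.2,-8,0],2,0]
    - [[-1.8,-12,0],3,0]
    - [[-2.4,-16,0],4,0]
    - [[-3,-20,0],5,0]
    - [[-3.6,-23.9,0],6,0]
    - [[-3.6,-23.9,0],6,0]
    - [[-3.6,-23.9,0],6,0]

```text
time_s: 22.95
tcp_pos: [0.528, 0.189, 0.2689]
tcp_rot: [3.124, -0.32, -0.003]
wrist_force: [0.1, -1.0, -1.5]
gripper_width: 0.0175
```

```bash
cat > rk.py <<'E'
from h import *
import sys
o=arm.get_obs();print(o["tcp_pos"],yaw(o),o["time_s"],o["wrist_force"].round(2),to((.527,.192,.111),-.2))
def ov(n,x0,y0,x1,y1,f,name):
    im=eyes.camera(n)
    q=(proj(n,rodpts(o))-[x0,y0]+.5)*f-.5
    c=cv2.resize(im[y0:y1,x0:x1,::-1],None,fx=f,fy=f,interpolation=cv2.INTER_CUBIC)
    cv2.polylines(c,[q.round().astype(int)],False,(0,0,255),1);cv2.imwrite("pics/"+name,c)
ov("top",125,140,205,240,6,"t%s.png"%sys.argv[1])
ov("scene",110,130,210,300,3.5 and 3,"s%s.png"%sys.argv[1])
E
python3 rk.py 15
```

```text
[0.52797203 0.18898559 0.2689308 ] -0.2042883761526779 22.95 [ 0.14 -1.04 -1.46] ([-0.13, -0.29, 15.79], np.float64(-0.25))
```

View pics/t15.png

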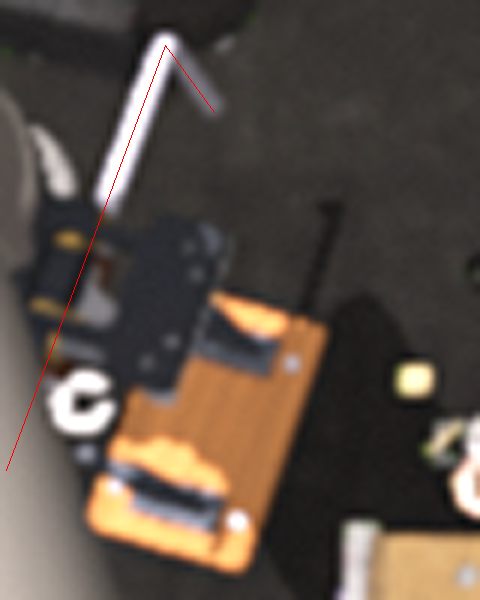

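View pics/s15.png

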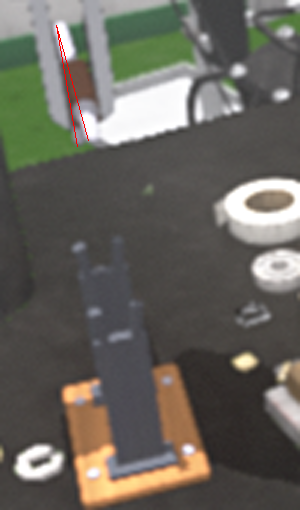

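servo_tool:
  steps:
    - [[-0.1,-0.2,3],0,0]
    - [[-0.1,-0.2,6],0,0]
    - [[-0.1,-0.2,9],0,0]
    - [[-0.1,-0.2,10.5],0,0]
    - [[-0.1,-0.2,10.5],0,0]
    - [[-0.1,-0.2,10.5],0,0]

```text
time_s: 23.65
tcp_pos: [0.5283, 0.1912, 0.166]
tcp_rot: [-3.125, 0.323, -0.001]
wrist_force: [0.5, 0.1, -1.6]
gripper_width: 0.0179
```

```bash
sed -i 's/"scene",110,130,210,300,3.5 and 3/"scene",115,185,195,285,6/' rk.py; python3 rk.py 16
```

```text
[0.52825627 0.1912146  0.16604678] -0.20595962282261038 23.65 [ 0.51  0.11 -1.57] ([-0.14, -0.05, 5.5], np.float64(-0.34))
```

View pics/s16.png

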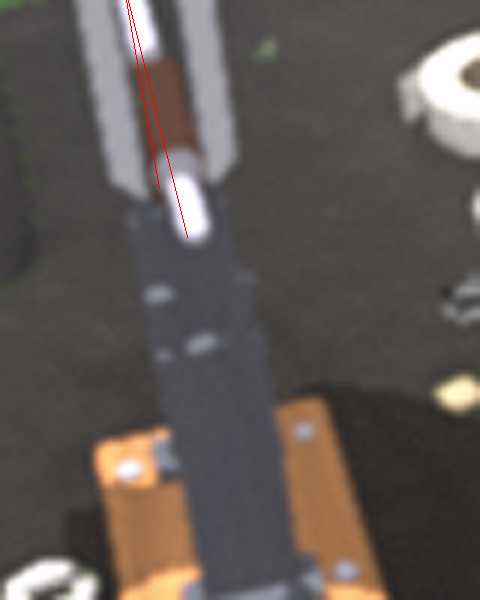

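servo_tool:
  steps:
    - [[-0.1,-0.1,1],-0.3,0]
    - [[-0.1,-0.1,2],-0.3,0]
    - [[-0.1,-0.1,3],-0.3,0]
    - [[-0.1,-0.1,3.6],-0.3,0]
    - [[-0.1,-0.1,3.6],-0.3,0]

```text
time_s: 24.25
tcp_pos: [0.5262, 0.1925, 0.1279]
tcp_rot: [3.125, -0.313, -0.003]
wrist_force: [0.5, -0.3, -1.9]
gripper_width: 0.018
```

```bash
python3 rk.py 17; python3 f.py 3
```

```text
[0.52622382 0.19254167 0.12793828] -0.19969125318506914 24.25 [ 0.55 -0.3  -1.92] ([0.09, 0.04, 1.69], np.float64(0.02))
F [-0.45 -0.39 -1.63] [0.27 0.77 0.81] T [0.032 0.074 0.015] [0.02  0.02  0.011]
[-0.138  0.352 -0.398  1.917  0.171  0.905 -2.391] [0.5271 0.1929 0.1296] -0.1999 24.5 [-0.79 -1.18 -2.51] [0.055 0.058 0.025] 0.0178
tip in stand 0.0729 0.463 0.0491
```

View pics/s17.png

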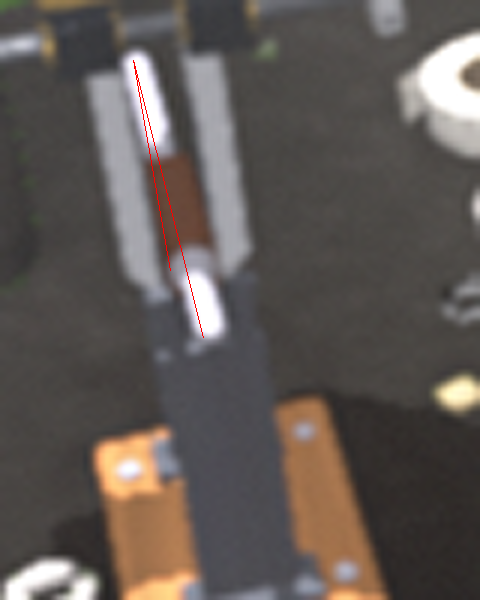

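servo_tool:
  steps:
    - [[0,0,0.7],0,0]
    - [[0,0,1.4],0,0]
    - [[0,0,1.8],0,0]
    - [[0,0,1.8],0,0]
    - [[0,0,1.8],0,0]

```text
time_s: 25.0
tcp_pos: [0.5268, 0.1928, 0.111]
tcp_rot: [3.126, -0.313, -0.001]
wrist_force: [-0.1, -0.4, -1.6]
gripper_width: 0.0177
```

```bash
python3 rk.py 18; python3 f.py 3
```

```text
[0.52676985 0.19278877 0.110979  ] -0.19979809308954719 25.0 [-0.07 -0.39 -1.57] ([0.04, 0.07, -0.0], np.float64(0.01))
F [ 0.21 -0.02 -1.97] [0.34 0.51 0.22] T [ 0.063  0.069 -0.021] [0.039 0.028 0.041]
[-0.144  0.375 -0.393  1.932  0.184  0.87  -2.402] [0.5269 0.1928 0.1113] -0.1999 25.25 [ 0.56 -0.68 -2.27] [0.061 0.032 0.033] 0.0178
tip in stand 0.0727 0.4629 0.0308
```

View pics/s18.png

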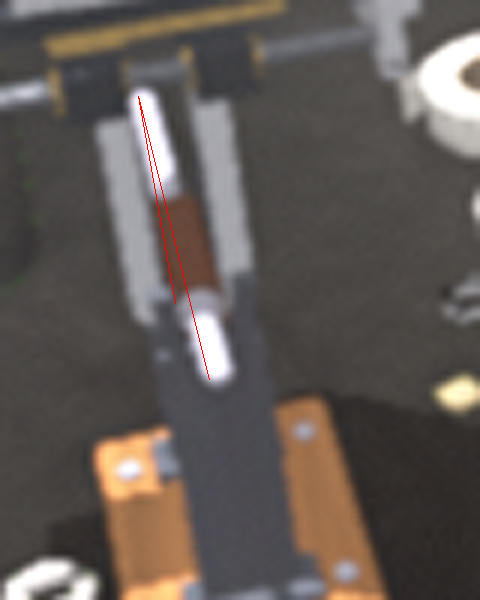

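servo_tool:
  steps:
    - [[0,0,0.1],0,0]
    - [[0,0,0.15],0,0]
    - [[0,0,0.15],0,0]

```text
time_s: 25.55
tcp_pos: [0.527, 0.1928, 0.11]
tcp_rot: [-3.126, 0.314, -0.001]
wrist_force: [-1.4, -1.7, 4.8]
gripper_width: 0.0177
```

```bash
python3 f.py 4
```

```text
F [-1.84 -1.02  5.22] [0.19 0.51 0.37] T [-0.187  0.445  0.012] [0.01  0.036 0.026]
[-0.144  0.376 -0.392  1.933  0.186  0.867 -2.403] [0.527  0.1928 0.1101] -0.1999 25.75 [-1.56 -1.67  5.71] [-0.182  0.498 -0.022] 0.0179
tip in stand 0.0728 0.4629 0.0296
```

servo_tool:
  steps:
    - [[0,0,-0.05],0,0.1]
    - [[0,0,-0.05],0,0.3]
    - [[0,0,-0.05],0,0.6]
    - [[0,0,-0.05],0,0.9]
    - [[0,0,-0.05],0,0.9]
    - [[0,0,-0.05],0,0.9]
    - [[0,0,-0.05],0,0.9]

```text
time_s: 26.45
tcp_pos: [0.5269, 0.1928, 0.1102]
tcp_rot: [-3.126, 0.313, 0.0]
wrist_force: [-0.3, 0.2, 0.8]
gripper_width: 0.0621
```

```bash
python3 rk.py 19; python3 f.py 3
```

```text
[0.52687597 0.19278764 0.11015974] -0.19986976334176518 26.45 [-0.31  0.17  0.78] ([0.03, 0.07, -0.08], np.float64(0.01))
F [-0.23 -0.39  0.2 ] [1.08 0.36 0.15] T [ 0.014 -0.002 -0.001] [0.015 0.007 0.031]
[-0.144  0.376 -0.392  1.933  0.185  0.868 -2.403] [0.5268 0.1928 0.1102] -0.1998 26.7 [ 1.29 -0.1   0.41] [ 0.    -0.003  0.043] 0.0821
tip in stand 0.0726 0.4629 0.0297
```

View pics/s19.png

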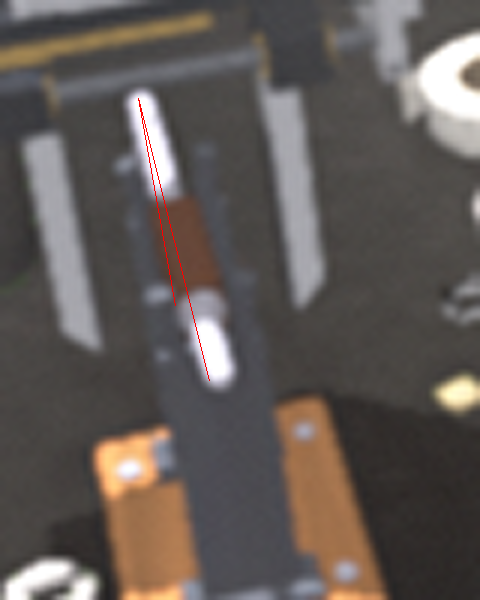

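The rod rests centred in both forks and the fingers are clear. I'll go up.

servo_tool:
  steps:
    - [[0,0,-2],0,0.9]
    - [[0,0,-5],0,0.9]
    - [[0,0,-9],0,0.9]
    - [[0,0,-13],0,0.9]
    - [[0,0,-16],0,0.9]
    - [[0,3,-17],0,0.9]
    - [[0,6,-17],0,0.9]
    - [[0,10,-17],0,0.9]

```text
time_s: 27.5
tcp_pos: [0.5068, 0.0948, 0.2806]
tcp_rot: [-3.126, 0.31, -0.001]
wrist_force: [1.5, -0.0, -0.1]
gripper_width: 0.0845
```

servo_tool:
  steps:
    - [[-1,4,0],0,0.9]
    - [[-2,8,0],0,0.9]
    - [[-3,12,0],0,0.9]
    - [[-3,15,0],0,0.9]
    - [[-3,15,0],0,0.9]

```text
time_s: 28.0
tcp_pos: [0.4468, -0.05, 0.2804]
tcp_rot: [3.124, -0.321, 0.001]
wrist_force: [0.4, 1.3, -0.1]
gripper_width: 0.0848
```

Run:
```python
from h import *
from fit import un,fit
s=eyes.camera("scene");t=eyes.camera("top")
np.save("sf.npy",s);np.save("tf.npy",t)
c=np.hstack([cv2.resize(s[190:310,120:200,::-1],None,fx=5,fy=5,interpolation=cv2.INTER_CUBIC),cv2.resize(t[155:241,130:187,::-1],None,fx=7,fy=7,interpolation=cv2.INTER_CUBIC)[:600,:399]])
cv2.imwrite("pics/f1.png",c)
cv2.imwrite("pics/f2.png",cv2.resize(t[:,:,::-1],(800,600)))
print(arm.get_obs()["time_s"],arm.get_obs()["tcp_pos"])
```

```text
28.1 [ 0.44784882 -0.04644488  0.28037315]
```

View pics/f1.png

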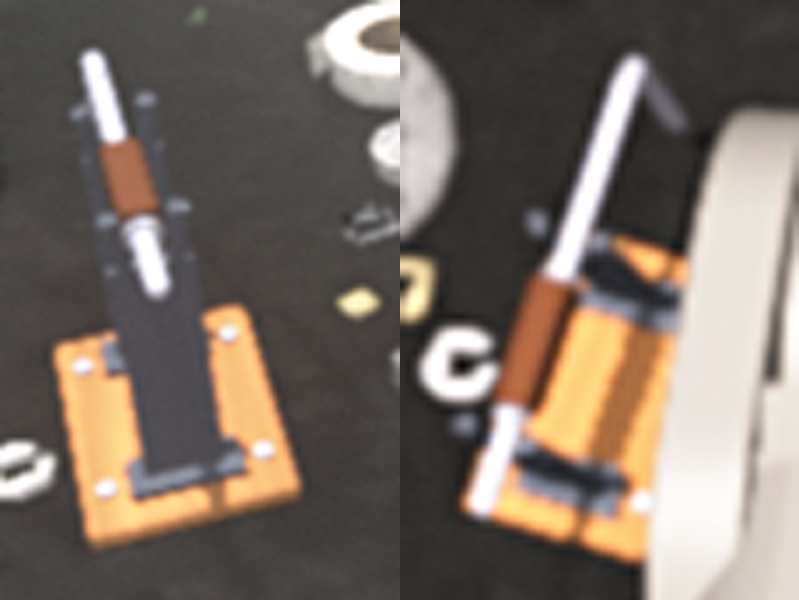

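View pics/f2.png

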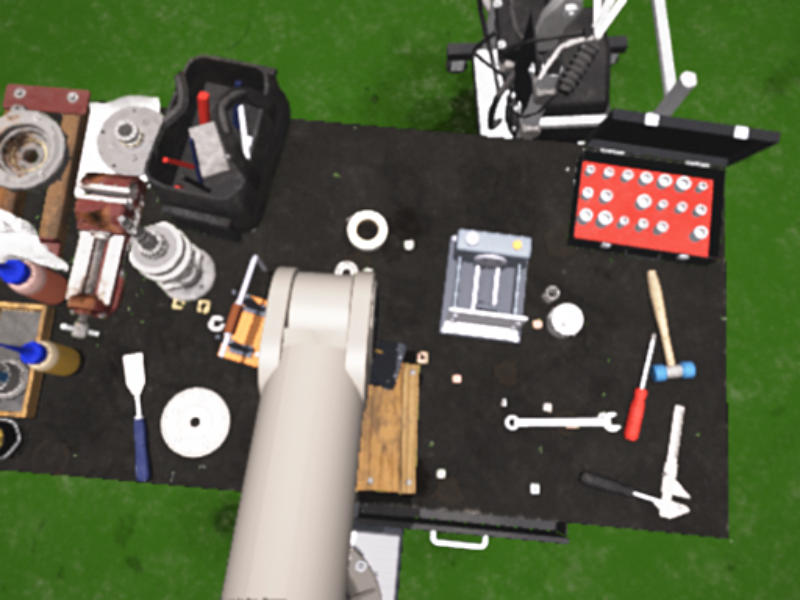

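Run:
```python
from h import *
t0=np.load("t0.npy");tf=np.load("tf.npy")
p=(.565,-.293,-.036)
def W(L):
    L=np.array(L,float);c,S=np.cos(p[2]),np.sin(p[2]);return np.c_[p[0]+c*L[:,0]-S*L[:,1],p[1]+S*L[:,0]+c*L[:,1],L[:,2]]
# profile along stand x at z=.085 averaged over |y|<8mm, and guard top profile at z=.13
xs=np.arange(.0,.11,.002)
for nm,z in(("lever z85",.085),("guard z130",.13)):
  P=[]
  for im in(t0,tf):
    g=cv2.cvtColor(im,cv2.COLOR_RGB2GRAY).astype(np.float32);v=0
    for y in(-.02,-.017,.017,.02) if z<.1 else(-.03,0,.03):
        q=proj("top",W([(x,y,z) for x in xs])).astype(np.float32)
        v=v+cv2.remap(g,q[:,0][None],q[:,1][None],cv2.INTER_CUBIC)[0]/(4 if z<.1 else 3)
    P.append(v)
  print(nm)
  for x,a,b in zip(xs,*P): print(int(x*1000+.5),int(a),int(b),end=" | ")
  print()
```

```text
lever z85
0 257 256 | 2 257 258 | 4 227 238 | 6 168 186 | 8 126 140 | 10 117 128 | 12 123 134 | 14 127 138 | 16 126 138 | 18 121 133 | 20 123 134 | 22 149 164 | 24 201 216 | 26 246 253 | 28 259 259 | 30 253 258 | 32 229 237 | 34 204 179 | 36 199 121 | 38 205 109 | 40 209 129 | 42 211 142 | 44 209 142 | 46 204 139 | 48 187 139 | 50 163 144 | 52 148 155 | 54 134 165 | 56 119 172 | 58 104 173 | 60 103 170 | 62 116 166 | 64 127 161 | 66 128 159 | 68 126 160 | 70 125 162 | 72 131 164 | 74 141 165 | 76 150 168 | 78 155 170 | 80 156 171 | 82 155 170 | 84 156 170 | 86 156 169 | 88 157 170 | 90 157 170 | 92 155 169 | 94 153 166 | 96 152 165 | 98 152 165 | 100 153 166 | 102 152 166 | 104 151 165 | 106 151 166 | 108 154 170 | 
guard z130
0 116 127 | 2 122 134 | 4 126 138 | 6 126 138 | 8 121 134 | 10 119 132 | 12 145 161 | 14 198 213 | 16 246 251 | 18 260 259 | 20 256 256 | 22 231 241 | 24 210 207 | 26 205 173 | 28 205 169 | 30 212 178 | 32 212 179 | 34 213 179 | 36 208 179 | 38 199 181 | 40 189 183 | 42 183 184 | 44 177 184 | 46 169 183 | 48 164 181 | 50 167 180 | 52 171 180 | 54 172 180 | 56 170 180 | 58 168 181 | 60 169 183 | 62 172 185 | 64 176 186 | 66 177 186 | 68 177 185 | 70 177 184 | 72 177 184 | 74 176 183 | 76 174 183 | 78 172 181 | 80 171 180 | 82 171 179 | 84 170 179 | 86 170 180 | 88 171 181 | 90 172 183 | 92 174 184 | 94 176 186 | 96 177 186 | 98 177 185 | 100 177 185 | 102 176 184 | 104 176 182 | 106 173 179 | 108 167 175 |
```

Run:
```python
from h import *
o=arm.get_obs();print(o["time_s"],abs(o["dq"]).max());print(arm.finish_job())
```

```text
28.1 0.022311753246257678
the job is handed in; nothing more can be done
None
```

I pulled the lever home with the rod, hung the rod back in both forks and handed the job in at 28.1 s of the 67 s allowed. No verdict was reported.

- **Pull:** The wrist readings give about 5–7 N on the lever, held for about a second twice: near 16.7–17.6 s and again near 18.5–19.6 s. The force never came close to 12 N.
- **Lever:** In the before and after pictures it moved about 22–23 mm, from x ≈ 68 mm to x ≈ 46 mm in the stand's frame (good to about 2 mm).
- **Rod:** It hangs within about a pixel of where it started. The gripper is open and well clear of it.
- **Bystanders:** The ones I could see had not moved. In the last picture the arm hides the gear, the spacer sleeve and part of the bearing. I never moved the arm or rod low over them.

**What disagreed:**
- **Softer stop than stated:** The force eased whenever I held still, and it rose less per mm of pull than 4 N/mm would give. The likely cause is the rod turning slightly in the grip, since on return it touched the rear fork first. I made up for this by creeping at 1–2 mm/s during the pull.
- **Stop inferred, not seen:** That the lever is at its stop rests on the rise in force and its final position.

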